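# Pin the tilting board holder level

## Task

Press the raised circuit-board tray of the board holder down until it lies level on its stops, then take the headed steel pin from its rest and push it through the fork and the tray's lug, from either side, until its head sits home against the fork cheek. The fork's height is as the last user clamped it, so feel for it. Let go of everything, and leave the green parts bin, the bottle and the screwdriver where they are.

Things in the scene. Friction and masses are not known exactly. Their poses are not given: they have to be found in the camera images.
- holder: fixed board holder; base plate x -160 to 40, y +-60 mm, 12 mm thick. Origin on the mat straight below the fork's pin hole; y parallel to that hole, z up. The aluminium fork is clamped on two columns (x = -85, y = +-32 mm, top 116 mm above the mat) at a height left by the last user and not reported: the hole's axis is 87 to 103 mm above the mat. The tray is on the fork's -x side, to the robot
- tray (a joint): tilt (rad) of the tray about a level hinge along y in the fork, 75 mm on the -x side of the hole, level with it. 0 = level, on its stops; positive = the edge to the robot raised; starts at 0.25 to 0.45. Stiff: 2 to 6 N down on the lip moves it; it stays where left. Between the cheeks the tray has an 18 mm thick lug whose 17 mm hole lines up with the fork's when level (within about 0.02 rad)
- pin_rest: fixed grey rest holding the pin level, axis 60 mm above the mat; lift the pin straight up. Base 70 x 130 x 12 mm; two notched saddles 34 mm wide, 8 mm higher than the pin's axis, 2 to 8 mm and 75 to 85 mm from the underside of the head; the shaft is free between. Origin on the mat under the head's underside; pin along y, head to +y. Left or right of the holder, the bin on the other side
- pin: steel pin, about 150 g: shaft 14 mm in diameter, 100 mm long, with a 1.5 mm bevel at its tip; flat round head 28 mm in diameter, 8 mm thick. Origin on the axis at the head's underside; y points from tip to head (tip at y = -100 mm, head's outer face at +8 mm). Home, the origin is 24 mm from the fork's middle; fingers on the shaft hinder the last part, so let go and push on the head
- parts_bin: bystander: open green plastic bin 120 x 100 x 55 mm, origin under its middle
- bottle: bystander: upright blue bottle, 52 mm in diameter, 125 mm high, origin under its middle
- screwdriver: bystander: screwdriver about 170 mm long, lying on the mat along its x axis
- fork_foot (a point): point on the base plate's top, 12 mm above the mat, straight below the fork's hole; axes as holder. Fork: two upright cheeks 12 mm thick, outer faces at y = +-24, inner at +-12 mm, x = -95 to +22 mm, their level top edge 22 mm above the hole's axis: touch it, or the level tray, to find the height. Hole along y, 15.4 mm in diameter, no lead-in, free to reach from both sides
- tray_mark (a point): point on the base plate's top (12 mm above the mat), 150 mm from the fork's hole towards -x of the holder. The tray's bare aluminium lip, the place to press, is 130 mm wide and 86 to 128 mm from the hinge; level, its middle is 180 mm from the hole on the -x side, its top as high as the hole's axis. Nearer the hinge lies a green circuit board with parts up to 21 mm high
Things that resemble listed ones, but are neither listed nor needed, are in the scene too. Several things have the shape of the pin; the one meant has the colours described above.

How it is judged:
On the way, in this order (a step that is already met when the one before it is completed fails the run):
1. the tray is pressed down level on its stops (value of joint tray below 0.03 rad), for 0.2 s.
2. the pin's tip has passed through both cheeks and the lug (y of pin in the frame of holder between -0.07 and 0.07 m and x of pin in the frame of holder between -0.008 and 0.008 m and z of pin in the frame of holder between 0.083 and 0.107 m and angle between the y axis of pin and the y axis of holder, either way round below 0.1 rad), for 0.2 s.
At the end, for the whole second after the job is handed in: The tray is level (within 0.04 rad); the pin goes through both cheeks and the lug along the holder's y axis (within 0.06 rad), within 4 mm of the hole's axis in x and 83 to 107 mm above the mat, with the underside of its head within 3.5 mm of the outer face of a cheek, and it is at rest (value of joint tray below 0.04 rad and y of pin in the frame of holder between -0.0275 and 0.0275 m and x of pin in the frame of holder between -0.004 and 0.004 m and z of pin in the frame of holder between 0.083 and 0.107 m and angle between the y axis of pin and the y axis of holder, either way round below 0.06 rad and linear speed of pin below 0.02 m/s); the robot touches nothing.
It fails at once if the parts bin, bottle or screwdriver is moved by more than 30 mm (distance of any of parts_bin, bottle, screwdriver from where it was at the start of the episode above 0.03 m).
It also fails if it takes over 72 s, if anything falls off the work surface, if the arm or the gripper's body presses on something with over 40 N, if the wrist force passes 120 N, or if a joint passes its speed limit or range.

## Robot

A 7-joint arm with a two-finger parallel gripper is mounted at the origin on the work surface. World frame = base frame: x ahead of the robot, y to its left, z up, the work surface at z = 0. Lengths are in m, angles in rad, forces in N, time in s.
With the tool pointing down it reaches from about 0.4 to 0.85 m from the base axis. Payload 4.5 kg.
Tool frame: the origin (TCP) lies where the fingers leave the gripper's body, on its centre line; the fingertips stand 73 mm ahead of it and the grasp point (between the pads) lies 54 mm ahead of it; y points along the fingers, x is the direction in which the jaws open and shut, and the axes are right-handed (so a half turn about y gives the same grasp; the last joint's range is limited). The gripper opens to 85 mm and grips with 20 to 120 N. Pads are 22 mm wide; open, the fingers measure 114 mm over their backs; the gripper's body (76 mm by 85 mm) begins 54 mm behind the grasp point. The pads swing forward as they close: fully open they stand 13 mm farther back than shut.
Start: joints at [1.235, 0.689, -0.195, 1.565, 0.157, 0.902, -0.215], TCP at [0.226, -0.583, 0.304] pointing down, gripper open.
Joint ranges: [-3.01, 3.01], [-0.46, 2.08], [-1.47, 1.51], [0.13, 2.56], [-1, 4.14], [0.04, 2.09], [-2.66, 2.66]. Speed limits (rad/s): [2.57, 2.57, 3.14, 3.14, 3.14, 3.14, 3.14].

## Interface

Orientations are given as a unit quaternion [w, x, y, z].
In Python, from bench import * gives the robot as it stands. The module is installed in compiled form; this text tells all that it offers.
- The arm moves only by the tool apply_moves, never from a script. Its argument "targets" is a list that holds one entry, the list of rows, each a list of 7 numbers: the opening, from -1 (shut) to 1 (fully open), so that 0 is half open, then the shift along the tool's x, y, z normalised to -1 to 1, where 1 is 0.4 m, then the turn, a rotation vector about the tool's x, y, z normalised to -1 to 1, where 1 is 8 degrees. A call has 1 to 5 rows; each row shifts and turns the commanded pose from where the row before left it, along the tool's axes as they then stand; what a row does not reach is not made up. A row lasts 1/10 s, in which the tool goes at most 50 mm and 8.59 degrees, less where a joint would pass 70% of its speed; a pose out of reach is approached as far as the arm can. A call with a number of a shift or a turn outside -1 to 1 is refused whole. A call with a gripper value outside its range is refused whole. The fingers move at their own pace and stop on an object; the grip force is fixed at half the most. Time passes only in rows, so rows that do not move let the fingers close. It gives the time, the measured TCP pose, the force and the opening at its end, in the units of the state.
- sense(): the state, without advancing time (a new reading comes with each control period).
- get_image(name): name is "scene" or "top" or "wrist"; returns a dict with "pixels" (400x640x3 uint8, red, green, blue), "K" (3x3 intrinsics, pixels), "R" (3x3) and "t" (3): a world point X has camera coordinates R X + t. Camera axes: x right, y down, z forward; pixel columns grow to the right and rows downward; lengths in m; the calibration is good to about 2 mm. A picture is of the moment at which its call begins. There is no depth.
- job_done(): hands the job in, once; it reports no verdict.
The state is a dict: "clock": time; "joint_positions": joint angles; "dq": joint speeds; "joint_efforts": joint torques, N m; "ee_pos": TCP position; "orientation": TCP orientation; "force": force on the tool from outside, world axes, zero at the start; "moment": the same for the moment, N m; "finger_gap": finger opening in m.
Only numpy, scipy, OpenCV 4.12 (cv2) and the standard library are available. Lean on these libraries where they do the work, as an engineer would, in place of code of your own. Each camera call takes 0.05 s, during which the arm holds its last target.

## Working session

There is one attempt and no reset: what is moved stays moved. The work goes in short steps, Python scripts to look and compute and a tool call to move; the robot and the scene stay as the last step left them, time stands still between calls to the robot, and variables do not carry over. Pictures are saved under pics/ and viewed, and the job is handed in when it is done.

Besides the shell and the picture viewer there is one more tool, called by a JSON object that holds its "method" and its "body". apply_moves: Moves the arm, as the interface text tells. Its arguments: {"type":"object","properties":{"targets":{"type":"array","items":{"type":"array","items":{"type":"array","items":{"type":"number","minimum":-1,"maximum":1}}}}},"required":["targets"]}

```bash
mkdir -p pics; cat > h.py <<'E'
import numpy as np, cv2
from bench import *
def shot(n,f):
    d=get_image(n); cv2.imwrite('pics/'+f,cv2.cvtColor(d['pixels'],cv2.COLOR_RGB2BGR)); np.savez('pics/'+f[:-4]+'.npz',**{k:np.array(d[k]) for k in('pixels','K','R','t')}); return d
def load(f): return dict(np.load('pics/'+f+'.npz'))
def ray(d,u,v):
    r=d['R'].T@np.linalg.inv(d['K'])@np.array([u,v,1.]); return -d['R'].T@d['t'], r/np.linalg.norm(r)
def onz(d,u,v,z):
    c,r=ray(d,u,v); return c+r*(z-c[2])/r[2]
def tri(d1,p1,d2,p2):
    c1,r1=ray(d1,*p1); c2,r2=ray(d2,*p2)
    A=np.stack([r1,-r2],1); s=np.linalg.lstsq(A,c2-c1,rcond=None)[0]
    a=c1+s[0]*r1;b=c2+s[1]*r2; return (a+b)/2,np.linalg.norm(a-b)
def proj(d,X):
    p=d['K']@(d['R']@np.array(X)+d['t']); return p[:2]/p[2]
E
python3 - <<'E'
from h import *
for n in('scene','top','wrist'):
    d=shot(n,n+'0.png'); print(n,(-d['R'].T@d['t']).round(3))
print(sense())
E
```

```text
scene [1.054 0.295 0.707]
top [0.395 0.063 1.126]
wrist [ 0.29  -0.558  0.373]
{'clock': 0.15, 'joint_positions': array([ 1.23479005,  0.68979878, -0.1945212 ,  1.56607312,  0.15729906,
        0.90249237, -0.21512559]), 'dq': array([-0.00126773, -0.00402458, -0.00148716, -0.00341186, -0.00034986,
        0.00130596, -0.00010057]), 'joint_efforts': array([-2.14904445e-03, -5.39932144e+01, -1.26859199e+00, -1.58717716e+01,
        9.25954431e-03,  6.39229955e-03,  2.44185578e-06]), 'ee_pos': array([ 0.22573154, -0.5824085 ,  0.30327192]), 'orientation': array([ 0.58365435, -0.58316292,  0.39996509, -0.39911968]), 'force': array([0.12078506, 0.07477836, 0.06124901]), 'moment': array([ 0.01485681, -0.02555607, -0.00419942]), 'finger_gap': 0.08567656301029054}
```

View pics/scene0.png

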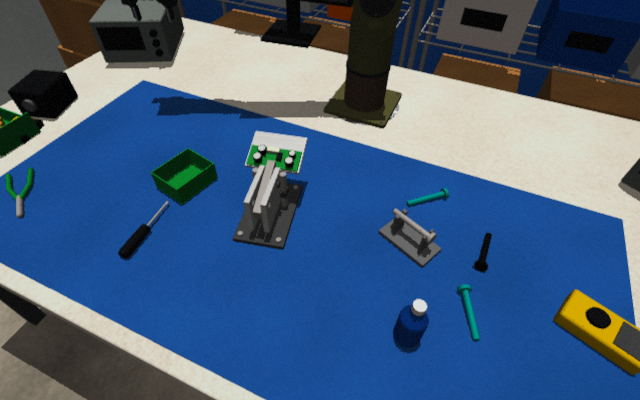

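View pics/top0.png

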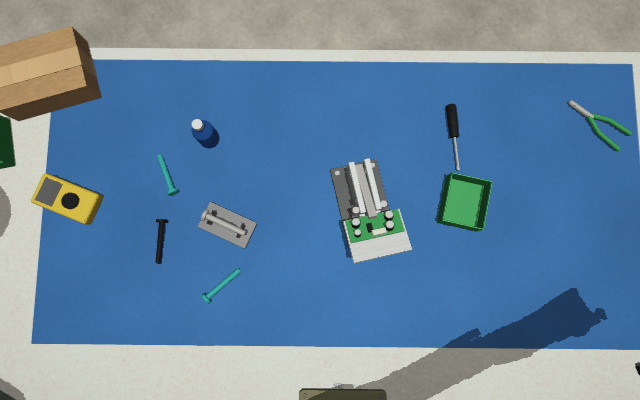

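View pics/wrist0.png

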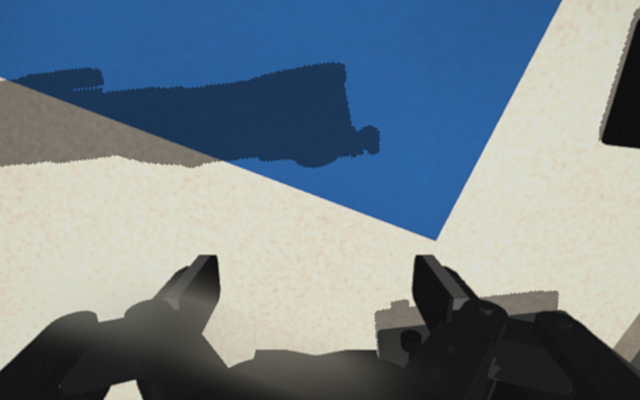

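```bash
python3 - <<'E'
from h import *
a=cv2.imread('pics/top0.png')
c1=cv2.resize(a[150:270,320:420],None,fx=5,fy=5,interpolation=cv2.INTER_CUBIC)
c2=cv2.resize(a[195:255,190:265],None,fx=8,fy=8,interpolation=cv2.INTER_CUBIC)
cv2.imwrite('pics/c1.png',c1);cv2.imwrite('pics/c2.png',c2)
a=cv2.imread('pics/scene0.png')
cv2.imwrite('pics/c3.png',cv2.resize(a[125:250,230:315],None,fx=4.7,fy=4.7,interpolation=cv2.INTER_CUBIC))
cv2.imwrite('pics/c4.png',cv2.resize(a[200:270,375:445],None,fx=8,fy=8,interpolation=cv2.INTER_CUBIC))
E
```

```text
(no output)
```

View pics/c1.png

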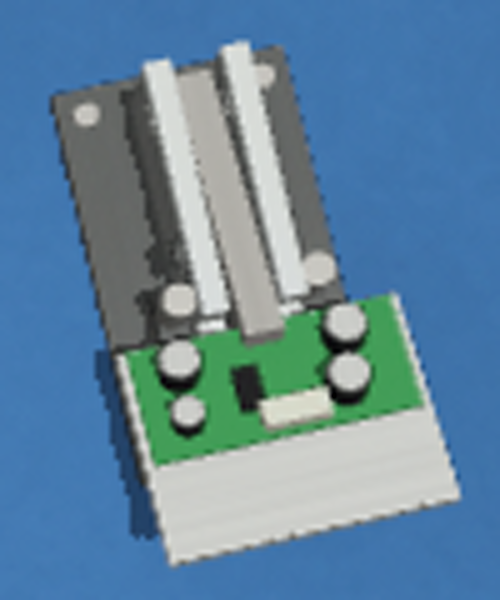

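View pics/c2.png

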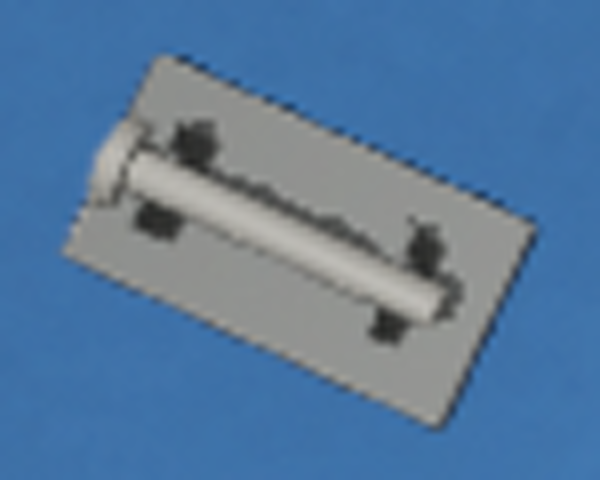

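View pics/c3.png

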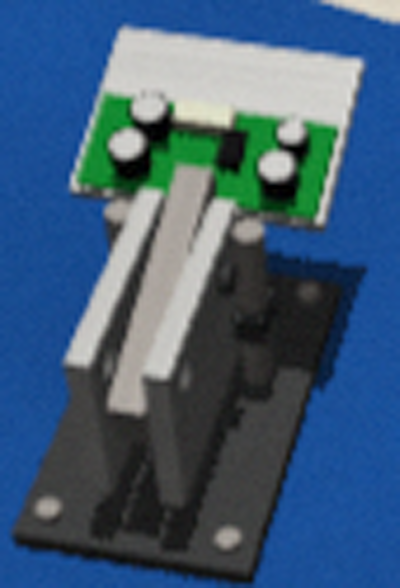

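View pics/c4.png

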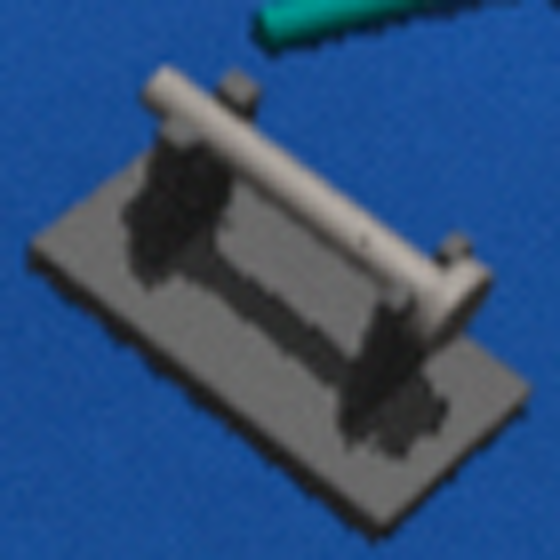

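```bash
python3 - <<'E'
from h import *
T=load('top0');S=load('scene0')
def c(U,s,o): return ((U[0]+.5)/s-.5+o[0],(U[1]+.5)/s-.5+o[1])
t1=lambda x,y:c((x,y),5,(320,150)); t2=lambda x,y:c((x,y),8,(190,195)); s1=lambda x,y:c((x,y),4.7,(230,125)); s2=lambda x,y:c((x,y),8,(375,200))
p=lambda n,d,q,z:print(n,onz(d,*q,z).round(4))
p('base FL top',T,t1(52,97),.012);p('base FR top',T,t1(283,45),.012);p('base mid R',T,t1(343,300),.012);p('base mid L',T,t1(110,350),.012)
p('base FR scene',S,s1(15,535),.012);p('base FL scene',S,s1(250,570),.012);p('right',S,s1(338,285),.012)
print('cheeks: L top far end', tri(T,t1(158,62),S,s1(160,375))); print('R', tri(T,t1(235,43),S,s1(83,363)))
print('cheeks near: L', tri(T,t1(212,312),S,s1(225,203))); print('R', tri(T,t1(292,297),S,s1(150,195)))
for z in(.110,.117,.124): p('Lfar',T,t1(158,62),z);p('Rfar',T,t1(235,43),z);p('S Lfar',S,s1(160,375),z);p('S Rfar',S,s1(83,363),z)
for n,q in zip('abcd',[(165,55),(537,230),(438,430),(65,250)]): p('rest '+n,T,t2(*q),.012)
for n,q in zip('bca',[(32,245),(375,525),(525,390)]): p('rest scene '+n,S,s2(*q),.012)
p('pin tip top',T,t2(442,305),.067);p('pin head-shaft',T,t2(135,165),.067);p('head outer mid',T,t2(110,160),.06)
p('S tip',S,s2(155,80),.06);p('S head face',S,s2(468,298),.06)
E
```

```text
base FL top [0.6316 0.0325 0.012 ]
base FR top [ 0.6592 -0.0831  0.012 ]
base mid R [ 0.5307 -0.1118  0.012 ]
base mid L [0.5049 0.0033 0.012 ]
base FR scene [ 0.6608 -0.0808  0.012 ]
base FL scene [0.6312 0.0318 0.012 ]
right [ 0.4416 -0.0137  0.012 ]
cheeks: L top far end (array([ 0.62385193, -0.0112287 ,  0.12416787]), np.float64(0.0018910167452068792))
R (array([ 0.63254579, -0.04553435,  0.12468815]), np.float64(0.00265652352638742))
cheeks near: L (array([ 0.51185396, -0.03713025,  0.1225391 ]), np.float64(0.002209819895969795))
R (array([ 0.51955763, -0.07374458,  0.11964081]), np.float64(0.003544332603622899))
Lfar [ 0.6275 -0.0131  0.11  ]
Rfar [ 0.6367 -0.0483  0.11  ]
S Lfar [ 0.6131 -0.0177  0.11  ]
S Rfar [ 0.6215 -0.0528  0.11  ]
Lfar [ 0.6259 -0.0126  0.117 ]
Rfar [ 0.635  -0.0476  0.117 ]
S Lfar [ 0.6183 -0.0141  0.117 ]
S Rfar [ 0.6266 -0.0487  0.117 ]
Lfar [ 0.6243 -0.0121  0.124 ]
Rfar [ 0.6333 -0.0468  0.124 ]
S Lfar [ 0.6234 -0.0104  0.124 ]
S Rfar [ 0.6317 -0.0446  0.124 ]
rest a [0.5473 0.3288 0.012 ]
rest b [0.494  0.2123 0.012 ]
rest c [0.4324 0.241  0.012 ]
rest d [0.4866 0.3573 0.012 ]
rest scene b [0.4974 0.2135 0.012 ]
rest scene c [0.5497 0.3282 0.012 ]
rest scene a [0.4878 0.356  0.012 ]
pin tip top [0.4669 0.2321 0.067 ]
pin head-shaft [0.5072 0.3233 0.067 ]
head outer mid [0.5094 0.3324 0.06  ]
S tip [0.464  0.2325 0.06  ]
S head face [0.5033 0.3315 0.06  ]
```

```bash
cat >> h.py <<'E'
from scipy.spatial.transform import Rotation as Ro
YAW=np.radians(13.4); O=np.array([.6066,-.0339,0]); HX=np.array([np.cos(YAW),np.sin(YAW),0]);HY=np.array([-np.sin(YAW),np.cos(YAW),0])
def H(x,y,z): return O+HX*x+HY*y+np.array([0,0,z])
def down(a):
    a=np.radians(a); x=np.array([np.cos(a),np.sin(a),0]); y=np.array([0,0,-1.]); return np.stack([x,y,np.cross(x,y)],1)
def st():
    s=sense(); q=s['orientation']; return s,np.array(s['ee_pos']),Ro.from_quat([q[1],q[2],q[3],q[0]]).as_matrix()
def plan(pos,a):
    s,p,R=st(); rv=Ro.from_matrix(R.T@down(a)).as_rotvec(degrees=True)
    sh=R.T@(np.array(pos)-p)
    print('clock',s['clock'],'ee',p.round(4),'yaw',np.degrees(np.arctan2(R[1,0],R[0,0])).round(2),'F',s['force'].round(2),'gap',round(s['finger_gap'],4),'tiltz',R[2].round(3))
    print('target',np.round(pos,4),'shift units now-axes',(sh/.4).round(4),'target-axes',(down(a).T@(np.array(pos)-p)/.4).round(4),'turn units',(rv/8).round(3), 'q',s['joint_positions'].round(2))
E
python3 - <<'E'
from h import *
for a in (13.4,13.4-180,-76.6,103.4): plan(H(-.182,0,.25),a)
E
```

```text
clock 0.15 ee [ 0.2257 -0.5824  0.3033] yaw -68.81 F [0.12 0.07 0.06] gap 0.0857 tiltz [-0.001 -1.    -0.   ]
target [ 0.4296 -0.0761  0.25  ] shift units now-axes [-0.9959  0.1345  0.9327] target-axes [0.789  0.1332 1.1133] turn units [-6.0000e-03 -1.0276e+01 -9.0000e-03] q [ 1.23  0.69 -0.19  1.57  0.16  0.9  -0.22]
clock 0.15 ee [ 0.2257 -0.5824  0.3033] yaw -68.81 F [0.12 0.07 0.06] gap 0.0857 tiltz [-0.001 -1.    -0.   ]
target [ 0.4296 -0.0761  0.25  ] shift units now-axes [-0.9959  0.1345  0.9327] target-axes [-0.789   0.1332 -1.1133] turn units [ 9.0000e-03  1.2224e+01 -7.0000e-03] q [ 1.23  0.69 -0.19  1.57  0.16  0.9  -0.22]
clock 0.15 ee [ 0.2257 -0.5824  0.3033] yaw -68.81 F [0.12 0.07 0.06] gap 0.0857 tiltz [-0.001 -1.    -0.   ]
target [ 0.4296 -0.0761  0.25  ] shift units now-axes [-0.9959  0.1345  0.9327] target-axes [-1.1133  0.1332  0.789 ] turn units [ 0.001  0.974 -0.01 ] q [ 1.23  0.69 -0.19  1.57  0.16  0.9  -0.22]
clock 0.15 ee [ 0.2257 -0.5824  0.3033] yaw -68.81 F [0.12 0.07 0.06] gap 0.0857 tiltz [-0.001 -1.    -0.   ]
target [ 0.4296 -0.0761  0.25  ] shift units now-axes [-0.9959  0.1345  0.9327] target-axes [ 1.1133  0.1332 -0.789 ] turn units [-1.5000e-02 -2.1526e+01 -2.0000e-03] q [ 1.23  0.69 -0.19  1.57  0.16  0.9  -0.22]
```

{"method": "apply_moves", "body": {"targets": [[[-1,-0.085,0,0.08,0,0,0],[-1,-0.085,0,0.08,0,0,0],[-1,-0.085,0,0.08,0,0,0],[-1,-0.085,0,0.08,0,0,0],[-1,-0.085,0,0.08,0,0,0]]]}}

```text
clock: 0.65
ee_pos: [0.314, -0.3646, 0.3038]
orientation: [0.583, -0.583, 0.4, -0.4]
force: [1.4, -0.1, 0.8]
finger_gap: 0.0125
```

{"method": "apply_moves", "body": {"targets": [[[-1,-0.085,0,0.08,0,0,0],[-1,-0.085,0,0.08,0,0,0],[-1,-0.085,0,0.08,0,0,0],[-1,-0.085,0,0.08,0,0,0],[-1,-0.085,0,0.08,0,0,0]]]}}

```text
clock: 1.15
ee_pos: [0.4018, -0.1483, 0.3039]
orientation: [-0.583, 0.583, -0.4, 0.4]
force: [1.0, -0.4, 0.0]
finger_gap: 0.0
```

{"method": "apply_moves", "body": {"targets": [[[-1,0,0,0,0,-1,0],[-1,0,0,0,0,-1,0],[-1,0,0,0,0,-1,0],[-1,0,0,0,0,-1,0],[-1,0,0,0,0,-1,0]]]}}

```text
clock: 1.65
ee_pos: [0.4013, -0.15, 0.3038]
orientation: [-0.685, 0.685, -0.174, 0.174]
force: [-1.3, 0.1, -0.1]
finger_gap: 0.0002
```

{"method": "apply_moves", "body": {"targets": [[[-1,0,0,0,0,-1,0],[-1,0,0,0,0,-1,0],[-1,0,0,0,0,-1,0],[-1,0,0,0,0,-1,0],[-1,0,0,0,0,-1,0]]]}}

```text
clock: 2.15
ee_pos: [0.4013, -0.1502, 0.3038]
orientation: [-0.704, 0.704, 0.071, -0.071]
force: [-0.1, 0.3, 0.4]
finger_gap: -0.0002
```

```bash
python3 - <<'E'
from h import *
plan(H(-.182,0,.25),13.4)
E
```

```text
clock 2.15 ee [ 0.4013 -0.1502  0.3038] yaw 11.51 F [-0.07  0.3   0.39] gap -0.0002 tiltz [-0. -1. -0.]
target [ 0.4296 -0.0761  0.25  ] shift units now-axes [0.1063 0.1345 0.1674] target-axes [0.1117 0.1346 0.1638] turn units [ 0.    -0.236 -0.001] q [ 0.64  0.49 -0.58  2.12  0.43  0.66 -0.03]
```

{"method": "apply_moves", "body": {"targets": [[[-1,0.028,0,0.041,0,-0.236,0],[-1,0.028,0,0.041,0,0,0],[-1,0.028,0.045,0.041,0,0,0],[-1,0.028,0.045,0.041,0,0,0],[-1,0,0.0445,0,0,0,0]]]}}

```text
clock: 2.65
ee_pos: [0.4323, -0.0735, 0.2498]
orientation: [0.703, -0.702, -0.083, 0.081]
force: [-0.2, -0.6, -0.2]
finger_gap: -0.0003
```

```bash
python3 - <<'E'
from h import *
plan(H(-.182,0,.2),13.4)
shot('scene','s1.png');shot('wrist','w1.png')
E
```

```text
clock 2.65 ee [ 0.4323 -0.0735  0.2498] yaw 13.31 F [-0.24 -0.65 -0.23] gap -0.0003 tiltz [ 0.003 -1.     0.001]
target [ 0.4296 -0.0761  0.2   ] shift units now-axes [-0.0086  0.1244 -0.0048] target-axes [-0.0082  0.1244 -0.0046] turn units [-0.01  -0.011  0.023] q [ 0.38  0.58 -0.49  2.16  0.54  0.52 -0.29]
```

View pics/w1.png

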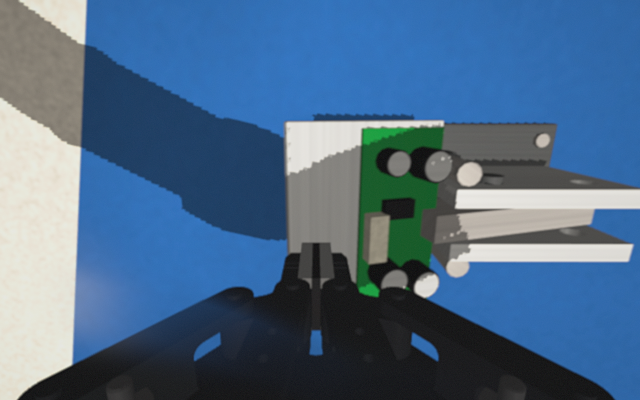

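View pics/s1.png

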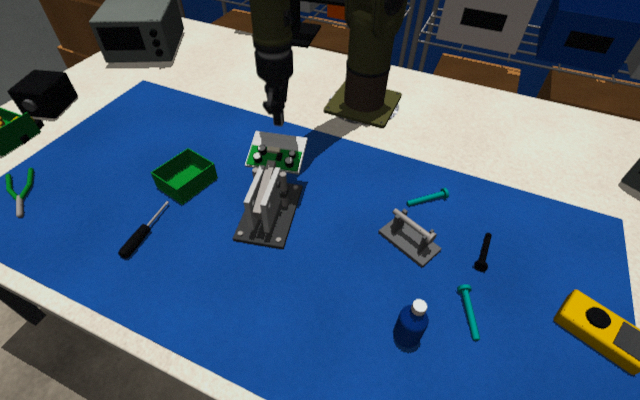

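{"method": "apply_moves", "body": {"targets": [[[-1,-0.008,0.025,-0.004,0,0,0],[-1,0,0.025,0,0,0,0],[-1,0,0.025,0,0,0,0],[-1,0,0.02,0,0,0,0],[-1,0,0.02,0,0,0,0]]]}}

```text
clock: 3.25
ee_pos: [0.428, -0.079, 0.2038]
orientation: [-0.702, 0.703, 0.08, -0.08]
force: [-1.4, -0.4, 2.7]
finger_gap: -0.0004
```

{"method": "apply_moves", "body": {"targets": [[[-1,0,0.015,0,0,0,0],[-1,0,0.015,0,0,0,0],[-1,0,0.0,0,0,0,0]]]}}

```text
clock: 3.55
ee_pos: [0.428, -0.0786, 0.1915]
orientation: [-0.702, 0.703, 0.08, -0.081]
force: [-0.6, 0.6, -0.0]
finger_gap: 0.0
```

{"method": "apply_moves", "body": {"targets": [[[-1,0,0.01,0,0,0,0],[-1,0,0.01,0,0,0,0],[-1,0,0.0,0,0,0,0]]]}}

```text
clock: 3.85
ee_pos: [0.428, -0.0785, 0.1837]
orientation: [0.703, -0.702, -0.081, 0.081]
force: [0.1, -0.7, -0.2]
finger_gap: -0.0001
```

{"method": "apply_moves", "body": {"targets": [[[-1,0,0.01,0,0,0,0],[-1,0,0.005,0,0,0,0],[-1,0,0.0,0,0,0,0]]]}}

```text
clock: 4.15
ee_pos: [0.4282, -0.0785, 0.1778]
orientation: [0.703, -0.702, -0.081, 0.08]
force: [-0.3, 0.4, -0.1]
finger_gap: -0.0001
```

{"method": "apply_moves", "body": {"targets": [[[-1,0,0.008,0,0,0,0],[-1,0,0.0,0,0,0,0]]]}}

```text
clock: 4.35
ee_pos: [0.4283, -0.0785, 0.1747]
orientation: [0.703, -0.702, -0.081, 0.08]
force: [-0.1, -0.3, 0.6]
finger_gap: 0.0002
```

{"method": "apply_moves", "body": {"targets": [[[-1,0,0.008,0,0,0,0],[-1,0,0.0,0,0,0,0]]]}}

```text
clock: 4.55
ee_pos: [0.4282, -0.0784, 0.1736]
orientation: [-0.702, 0.703, 0.082, -0.08]
force: [-3.5, -0.4, 28.6]
finger_gap: -0.0002
```

{"method": "apply_moves", "body": {"targets": [[[-1,0,-0.03,0,0,0,0],[-1,0,-0.1,0,0,0,0],[-1,0,-0.1,0,0,0,0],[-1,-0.05,0,0,0,0,0],[-1,0,0,0,0,0,0]]]}}

```text
clock: 5.05
ee_pos: [0.4066, -0.084, 0.2642]
orientation: [-0.702, 0.703, 0.08, -0.081]
force: [-0.8, -0.3, 0.5]
finger_gap: 0.0001
```

```bash
python3 - <<'E'
from h import *
shot('scene','s2.png');shot('wrist','w2.png');d=shot('top','t2.png')
a=cv2.imread('pics/s2.png')
cv2.imwrite('pics/c5.png',cv2.resize(a[125:250,230:315],None,fx=4.7,fy=4.7,interpolation=cv2.INTER_CUBIC))
PP=np.array([.507,.3233,0]);d=np.array([.415,.910,0]);d/=np.linalg.norm(d)
plan(PP-d*.026+[0,0,.25],-24.5)
E
```

```text
clock 5.2 ee [ 0.409  -0.083   0.2632] yaw 13.08 F [ 0.16  1.11 -0.58] gap -0.0 tiltz [-0. -1.  0.]
target [0.4962 0.2996 0.25  ] shift units now-axes [0.4288 0.0333 0.8825] target-axes [-0.1984  0.033   0.9609] turn units [-2.000e-03  4.697e+00 -1.000e-03] q [ 0.43  0.54 -0.52  2.2   0.54  0.53 -0.27]
```

View pics/c5.png

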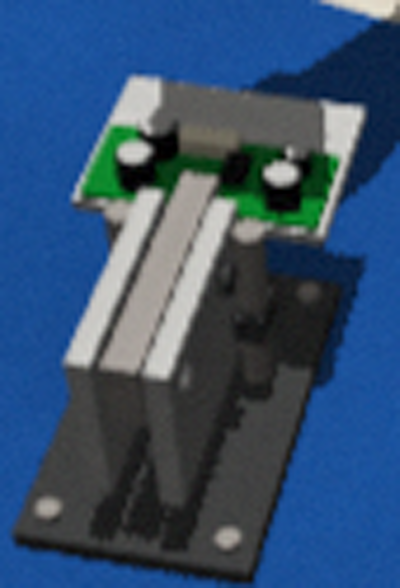

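View pics/w2.png

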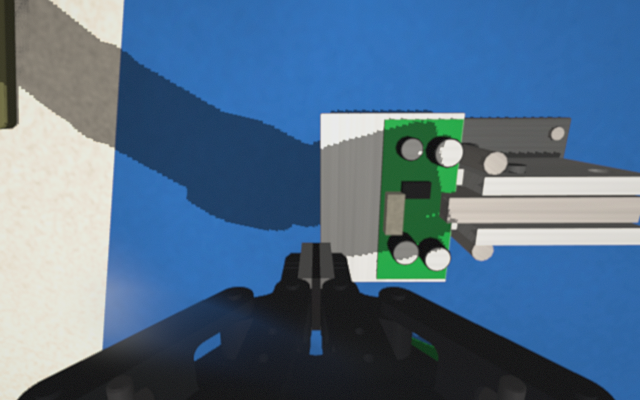

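{"method": "apply_moves", "body": {"targets": [[[-0.5,0.048,0,0.098,0,0,0],[-0.2,0.048,0,0.098,0,0,0],[0,0.048,0,0.098,0,0,0],[0,0.048,0,0.098,0,0,0],[0,0.048,0,0.098,0,0,0]]]}}

```text
clock: 5.7
ee_pos: [0.4583, 0.132, 0.2627]
orientation: [0.703, -0.702, -0.08, 0.081]
force: [0.7, -0.0, -0.0]
finger_gap: 0.0425
```

{"method": "apply_moves", "body": {"targets": [[[0,0.048,0,0.098,0,0,0],[0,0.048,0,0.098,0,0,0],[0,0.048,0,0.098,0,0,0],[0,0.048,0,0.098,0,0,0]]]}}

```text
clock: 6.1
ee_pos: [0.4972, 0.3022, 0.2624]
orientation: [-0.702, 0.703, 0.08, -0.081]
force: [0.9, -0.4, -0.8]
finger_gap: 0.0428
```

{"method": "apply_moves", "body": {"targets": [[[0,0,0,0,0,1,0],[0,0,0,0,0,1,0],[0,0,0,0,0,1,0],[0,0,0,0,0,1,0],[0,0,0,0,0,0.7,0]]]}}

```text
clock: 6.6
ee_pos: [0.497, 0.3006, 0.2623]
orientation: [-0.69, 0.691, -0.152, 0.151]
force: [-0.8, 0.0, 0.1]
finger_gap: 0.0427
```

```bash
python3 - <<'E'
from h import *
d=shot('wrist','w3.png')
PP=np.array([.507,.3233,0]);e=np.array([.415,.910,0]);e/=np.linalg.norm(e)
plan(PP-e*.026+[0,0,.25],-24.5)
for k in(0,-.1,-.026): print(k,proj(d,PP+e*k+[0,0,.067]))
E
```

```text
clock 6.65 ee [0.4969 0.3006 0.2624] yaw -24.88 F [ 0.67 -0.81 -0.04] gap 0.0427 tiltz [-0.001 -1.    -0.001]
target [0.4962 0.2996 0.25  ] shift units now-axes [-0.0005  0.031  -0.003 ] target-axes [-0.0005  0.031  -0.003 ] turn units [ 0.008 -0.048 -0.004] q [-0.46  0.69 -0.29  1.74  0.27  0.75 -1.31]
0 [314.53669802 166.15301167]
-0.1 [315.17296956 275.72144895]
-0.026 [314.71427065 196.73170929]
```

View pics/w3.png

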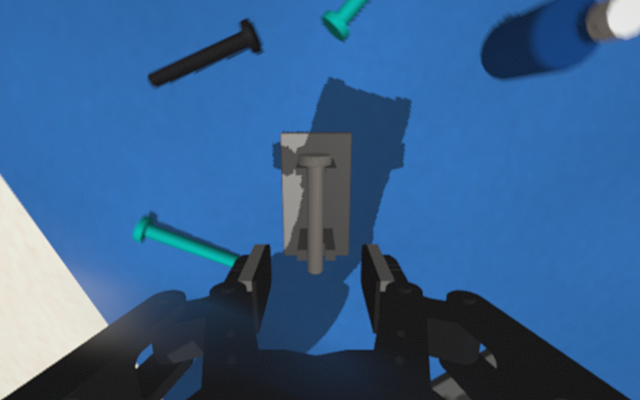

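{"method": "apply_moves", "body": {"targets": [[[0,0,0.1,-0.003,0,-0.048,0],[0,0,0.1,0,0,0,0],[0,0,0.08,0,0,0,0],[0,0,0.05,0,0,0,0],[0,0,0.041,0,0,0,0]]]}}

```text
clock: 7.15
ee_pos: [0.4958, 0.2988, 0.1124]
orientation: [-0.691, 0.692, -0.148, 0.146]
force: [-0.6, -0.5, -0.2]
finger_gap: 0.0429
```

{"method": "apply_moves", "body": {"targets": [[[0,0,0,0,0,0,0]]]}}

```text
clock: 7.25
ee_pos: [0.4951, 0.2983, 0.1121]
orientation: [-0.69, 0.693, -0.148, 0.146]
force: [-0.0, -0.5, 1.0]
finger_gap: 0.0425
```

```bash
python3 - <<'E'
from h import *
d=shot('wrist','w4.png');shot('scene','s4.png')
PP=np.array([.507,.3233,0]);e=np.array([.415,.910,0]);e/=np.linalg.norm(e)
plan(PP-e*.026+[0,0,.114],-24.5)
a=cv2.imread('pics/s4.png')
cv2.imwrite('pics/c6.png',cv2.resize(a[140:290,350:500],None,fx=4,fy=4))
E
```

```text
clock 7.35 ee [0.4964 0.299  0.1147] yaw -24.05 F [0.13 0.55 0.23] gap 0.0424 tiltz [-0.    -1.    -0.001]
target [0.4962 0.2996 0.114 ] shift units now-axes [-0.0012  0.0018  0.0012] target-axes [-0.0012  0.0018  0.0012] turn units [ 0.005  0.056 -0.003] q [-0.51  0.91 -0.19  1.83  0.37  0.44 -1.39]
```

View pics/w4.png

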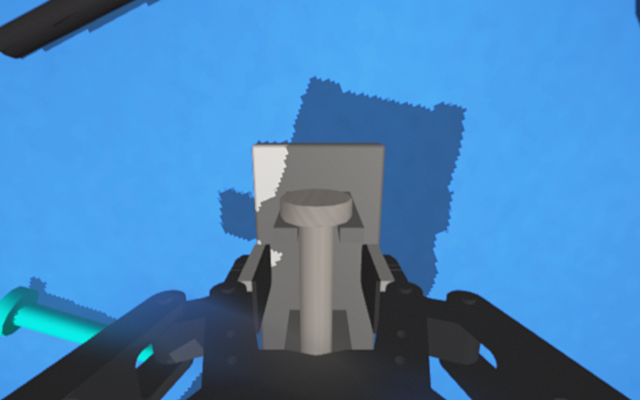

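View pics/c6.png

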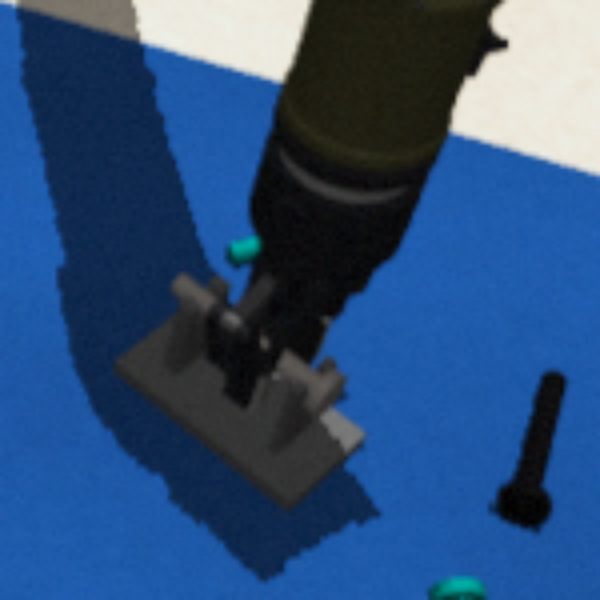

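{"method": "apply_moves", "body": {"targets": [[[-1,0,0,0,0,0,0],[-1,0,0,0,0,0,0],[-1,0,0,0,0,0,0],[-1,0,0,0,0,0,0],[-1,0,0,0,0,0,0]]]}}

```text
clock: 7.85
ee_pos: [0.497, 0.299, 0.1162]
orientation: [0.692, -0.691, 0.147, -0.148]
force: [-0.1, 0.1, 5.1]
finger_gap: 0.0117
```

{"method": "apply_moves", "body": {"targets": [[[-1,0,0,0,0,0,0],[-1,0,-0.02,0,0,0,0],[-1,0,-0.04,0,0,0,0],[-1,0,-0.08,0,0,0,0],[-1,0,-0.1,0,0,0,0]]]}}

```text
clock: 8.35
ee_pos: [0.4956, 0.2976, 0.2112]
orientation: [-0.69, 0.693, -0.149, 0.147]
force: [0.7, -0.3, -1.4]
finger_gap: 0.0122
```

{"method": "apply_moves", "body": {"targets": [[[-1,0,-0.1,0,0,0,0],[-1,0,0,0,0,0,0]]]}}

```text
clock: 8.55
ee_pos: [0.4987, 0.3001, 0.2567]
orientation: [0.694, -0.689, 0.146, -0.15]
force: [-0.2, 0.4, -1.5]
finger_gap: 0.0121
```

```bash
python3 - <<'E'
from h import *
d=shot('wrist','w5.png');shot('scene','s5.png')
plan(H(.0,.160,.25),13.4)
a=cv2.imread('pics/s5.png')
cv2.imwrite('pics/c7.png',cv2.resize(a[140:290,350:500],None,fx=4,fy=4))
E
```

```text
clock 8.65 ee [0.4967 0.2983 0.2522] yaw -24.16 F [-0.38 -0.38 -0.81] gap 0.0122 tiltz [ 0.001 -1.     0.001]
target [0.5695 0.1217 0.25  ] shift units now-axes [ 0.3467  0.0054 -0.3282] target-axes [ 0.0748  0.0054 -0.4715] turn units [-4.000e-03 -4.695e+00  1.000e-02] q [-0.45  0.7  -0.29  1.76  0.29  0.72 -1.31]
```

View pics/w5.png

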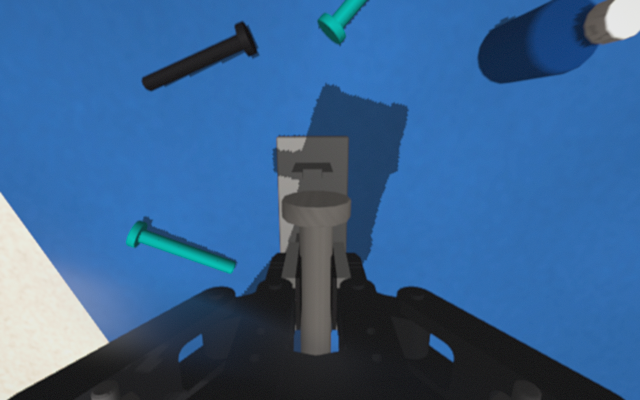

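View pics/c7.png

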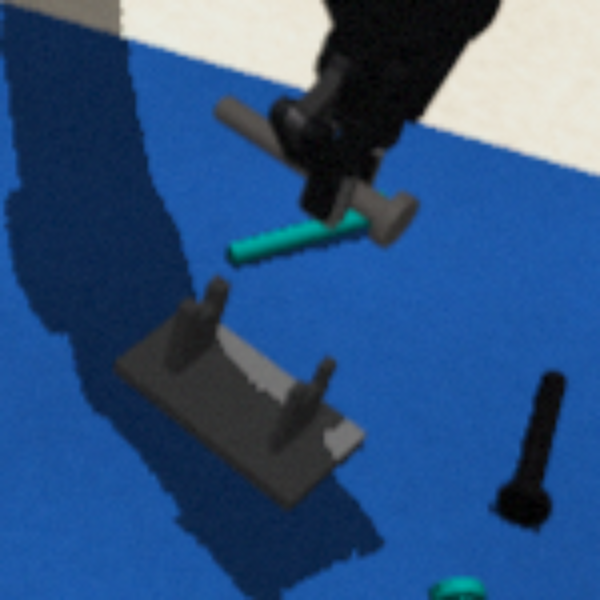

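{"method": "apply_moves", "body": {"targets": [[[-1,0.069,0,-0.066,0,0,0],[-1,0.069,0,-0.066,0,0,0],[-1,0.069,0,-0.066,0,0,0],[-1,0.069,0,-0.066,0,0,0],[-1,0.07,0,-0.065,0,0,0]]]}}

```text
clock: 9.15
ee_pos: [0.5682, 0.1198, 0.2493]
orientation: [-0.691, 0.692, -0.149, 0.146]
force: [1.3, -0.0, -0.5]
finger_gap: 0.0119
```

{"method": "apply_moves", "body": {"targets": [[[-1,0,0,0,0,-1,0],[-1,0,0,0,0,-1,0],[-1,0,0,0,0,-1,0],[-1,0,0,0,0,-1,0],[-1,0,0,0,0,-0.7,0]]]}}

```text
clock: 9.65
ee_pos: [0.5679, 0.1212, 0.2493]
orientation: [-0.702, 0.702, 0.083, -0.086]
force: [-0.0, -0.8, -0.3]
finger_gap: 0.012
```

{"method": "apply_moves", "body": {"targets": [[[-1,0,0,0,0,0,0]]]}}

```text
clock: 9.75
ee_pos: [0.568, 0.1212, 0.2494]
orientation: [-0.702, 0.702, 0.082, -0.084]
force: [0.3, 0.2, -1.2]
finger_gap: 0.0121
```

```bash
cat >> h.py <<'E'
def avg(n=8):
    P=[];Q=[]
    for i in range(n):
        get_image('top'); s,p,R=st(); P.append(p); Q.append(R)
    R=Ro.from_matrix(np.array(Q)).mean().as_matrix(); P=np.array(P); m=P.mean(0)
    d=m-O; print('avg',m.round(4),'std',P.std(0).round(4),'holder',(HX@d).round(4),(HY@d).round(4),'yaw',np.degrees(np.arctan2(R[1,0],R[0,0])).round(2),'Rz',R[2].round(4),'t',s['clock'])
    return m,R
E
python3 - <<'E'
from h import *
m,R=avg(6)
d=shot('wrist','w6.png');shot('scene','s6.png');shot('top','t6.png')
plan(H(0,.09,.2),13.4)
a=cv2.imread('pics/s6.png')
cv2.imwrite('pics/c8.png',cv2.resize(a[90:240,230:400],None,fx=4.5,fy=4,interpolation=cv2.INTER_CUBIC))
a=cv2.imread('pics/t6.png')
cv2.imwrite('pics/c9.png',cv2.resize(a[130:280,250:420],None,fx=4,fy=4,interpolation=cv2.INTER_CUBIC))
E
```

```text
avg [0.5685 0.1216 0.2504] std [0.0002 0.0002 0.0005] holder -0.001 0.1601 yaw 13.37 Rz [-1.9e-03 -1.0e+00 -2.0e-04] t 10.05
clock 10.2 ee [0.569  0.122  0.2513] yaw 13.44 F [ 0.09  0.17 -0.29] gap 0.0123 tiltz [ 0. -1. -0.]
target [0.5857 0.0536 0.2   ] shift units now-axes [ 0.001   0.1283 -0.1758] target-axes [ 0.0011  0.1282 -0.1758] turn units [0.001 0.006 0.   ] q [ 0.    0.74 -0.51  1.74  0.48  0.79 -0.51]
```

View pics/w6.png

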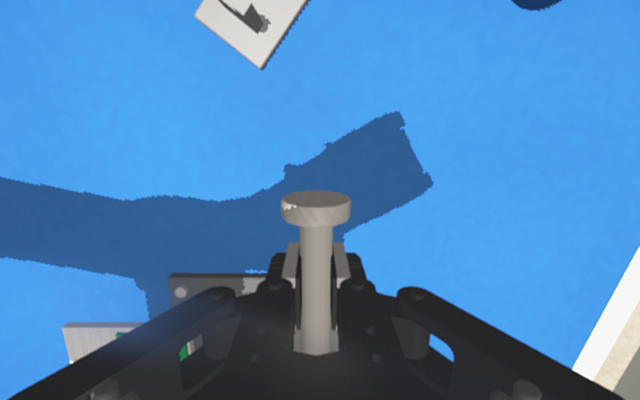

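View pics/c8.png

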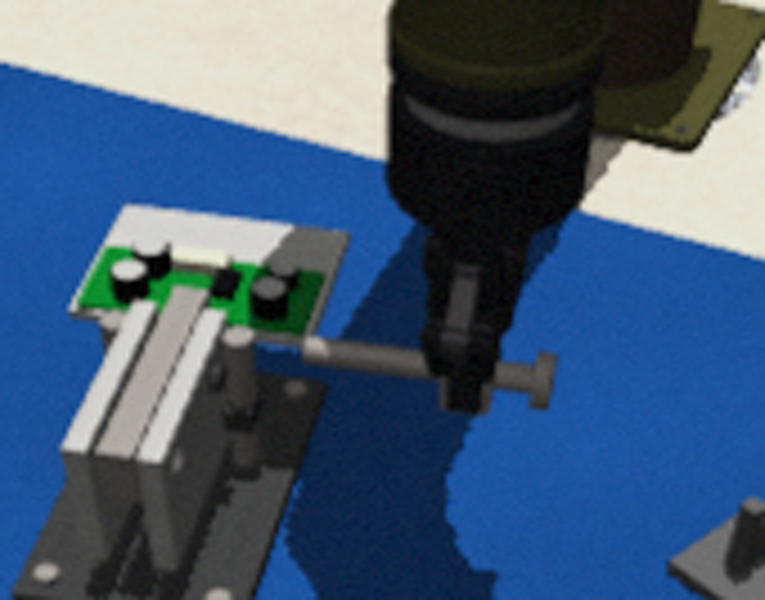

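View pics/c9.png

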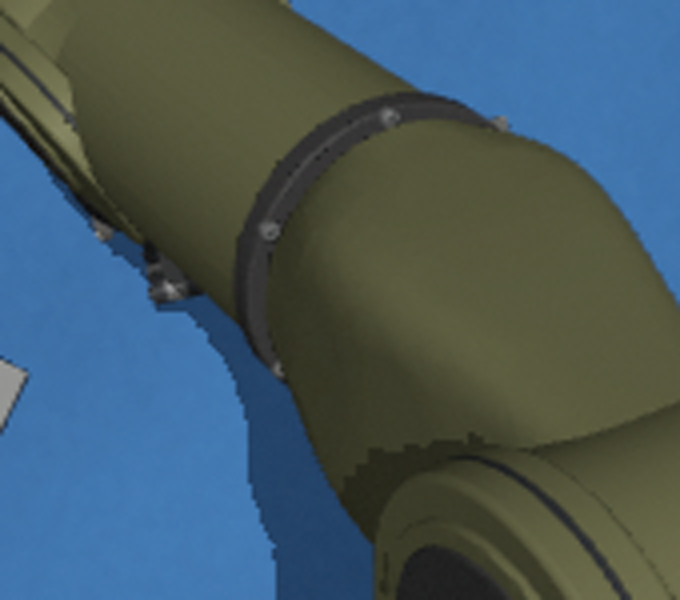

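{"method": "apply_moves", "body": {"targets": [[[-1,0,0,-0.088,0,0,0],[-1,0,0,-0.088,0,0,0],[-1,0,0.06,0,0,0,0],[-1,0,0.06,0,0,0,0],[-1,0,0,0,0,0,0]]]}}

```text
clock: 10.7
ee_pos: [0.5836, 0.0524, 0.2007]
orientation: [-0.702, 0.703, 0.081, -0.085]
force: [-0.8, -0.3, -0.8]
finger_gap: 0.0122
```

```bash
python3 - <<'E'
from h import *
m,R=avg(6)
shot('scene','s7.png')
a=cv2.imread('pics/s7.png')
cv2.imwrite('pics/c10.png',cv2.resize(a[90:240,230:400],None,fx=4.5,fy=4,interpolation=cv2.INTER_CUBIC))
E
```

```text
avg [0.5857 0.0539 0.204 ] std [0.0006 0.0003 0.0008] holder 0.0 0.0902 yaw 13.48 Rz [ 9.e-04 -1.e+00  1.e-04] t 11.0
```

View pics/c10.png

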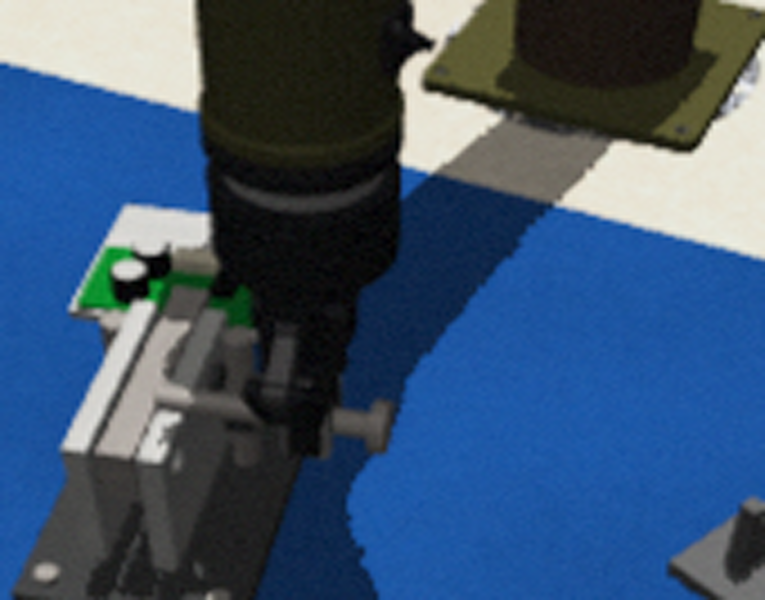

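{"method": "apply_moves", "body": {"targets": [[[-1,0,0.015,0,0,0,0],[-1,0,0.015,0,0,0,0],[-1,0,0.0,0,0,0,0]]]}}

```text
clock: 11.35
ee_pos: [0.5848, 0.0532, 0.1902]
orientation: [-0.702, 0.702, 0.082, -0.084]
force: [-0.4, 0.3, -1.0]
finger_gap: 0.0119
```

{"method": "apply_moves", "body": {"targets": [[[-1,0,0.005,0,0,0,0],[-1,0,0,0,0,0,0]]]}}

```text
clock: 11.55
ee_pos: [0.5853, 0.0534, 0.189]
orientation: [-0.702, 0.702, 0.083, -0.083]
force: [-0.0, 0.1, -0.8]
finger_gap: 0.0118
```

{"method": "apply_moves", "body": {"targets": [[[-1,0,0.0025,0,0,0,0],[-1,0,0,0,0,0,0]]]}}

```text
clock: 11.75
ee_pos: [0.5854, 0.0534, 0.1883]
orientation: [-0.702, 0.702, 0.083, -0.083]
force: [0.4, -0.1, -0.7]
finger_gap: 0.0119
```

{"method": "apply_moves", "body": {"targets": [[[-1,0,0.0025,0,0,0,0],[-1,0,0,0,0,0,0]]]}}

```text
clock: 11.95
ee_pos: [0.5854, 0.0533, 0.1872]
orientation: [-0.702, 0.702, 0.083, -0.083]
force: [0.3, 0.2, -1.8]
finger_gap: 0.0123
```

Baseline with pin about -1.2 N; go on in 1 mm steps.

{"method": "apply_moves", "body": {"targets": [[[-1,0,0.0025,0,0,0,0],[-1,0,0,0,0,0,0]]]}}

```text
clock: 12.15
ee_pos: [0.5855, 0.0534, 0.1863]
orientation: [-0.702, 0.702, 0.083, -0.083]
force: [-0.2, 0.3, -0.5]
finger_gap: 0.0121
```

{"method": "apply_moves", "body": {"targets": [[[-1,0,0.0025,0,0,0,0],[-1,0,0,0,0,0,0]]]}}

```text
clock: 12.35
ee_pos: [0.5855, 0.0535, 0.1855]
orientation: [-0.702, 0.702, 0.083, -0.083]
force: [-0.5, -0.1, 0.6]
finger_gap: 0.0123
```

{"method": "apply_moves", "body": {"targets": [[[-1,0,0.0025,0,0,0,0],[-1,0,0,0,0,0,0]]]}}

```text
clock: 12.55
ee_pos: [0.5855, 0.0536, 0.1845]
orientation: [0.702, -0.702, -0.083, 0.083]
force: [-1.0, 0.8, 3.4]
finger_gap: 0.0124
```

{"method": "apply_moves", "body": {"targets": [[[-1,0,-0.015,0,0,0,0],[-1,0.05,0,0,0,0,0],[-1,0.055,0,0,0,0,0],[-1,0,0.027,0,0,0,0],[-1,0,0.027,0,0,0,0]]]}}

```text
clock: 13.05
ee_pos: [0.626, 0.063, 0.168]
orientation: [-0.702, 0.702, 0.083, -0.083]
force: [-0.0, -0.2, -0.9]
finger_gap: 0.012
```

{"method": "apply_moves", "body": {"targets": [[[-1,0,0,0,0,0,0],[-1,-0.015,0,0,0,0,0],[-1,0,0,0,0,0,0]]]}}

```text
clock: 13.35
ee_pos: [0.619, 0.0613, 0.1687]
orientation: [-0.702, 0.702, 0.082, -0.084]
force: [-0.0, -0.2, -1.7]
finger_gap: 0.0121
```

```bash
python3 - <<'E'
from h import *
m,R=avg(4); print(sense()['force'])
shot('scene','s8.png')
a=cv2.imread('pics/s8.png')
cv2.imwrite('pics/c11.png',cv2.resize(a[90:240,230:400],None,fx=4.5,fy=4,interpolation=cv2.INTER_CUBIC))
E
```

```text
avg [0.6202 0.0616 0.1691] std [0.0003 0.0001 0.0001] holder 0.0354 0.0898 yaw 13.47 Rz [ 3.e-04 -1.e+00 -3.e-04] t 13.55
[-0.49081233 -0.00519264 -1.25796466]
```

View pics/c11.png

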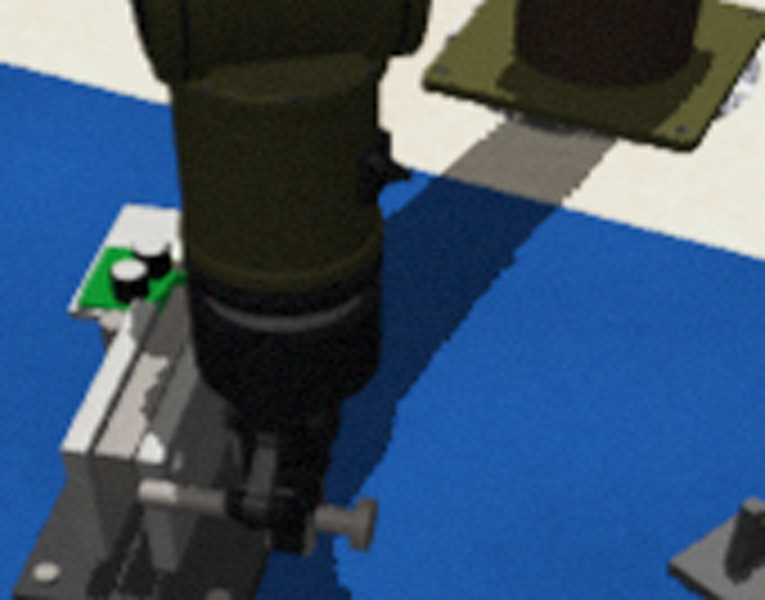

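Pin stands just off the cheek's far end. Step -x in 1 mm steps (contact expected near 29).

{"method": "apply_moves", "body": {"targets": [[[-1,-0.0075,0,0,0,0,0],[-1,0,0,0,0,0,0]]]}}

```text
clock: 13.8
ee_pos: [0.6171, 0.0609, 0.1687]
orientation: [-0.702, 0.702, 0.083, -0.083]
force: [-1.0, 0.2, -1.6]
finger_gap: 0.0121
```

{"method": "apply_moves", "body": {"targets": [[[-1,-0.0025,0,0,0,0,0],[-1,0,0,0,0,0,0]]]}}

```text
clock: 14.0
ee_pos: [0.6164, 0.0608, 0.1687]
orientation: [-0.702, 0.702, 0.083, -0.083]
force: [-0.9, 0.2, -1.3]
finger_gap: 0.0119
```

{"method": "apply_moves", "body": {"targets": [[[-1,-0.0025,0,0,0,0,0],[-1,0,0,0,0,0,0]]]}}

```text
clock: 14.2
ee_pos: [0.6155, 0.0605, 0.1687]
orientation: [-0.702, 0.702, 0.083, -0.083]
force: [-0.9, -0.2, -1.5]
finger_gap: 0.0121
```

{"method": "apply_moves", "body": {"targets": [[[-1,-0.0025,0,0,0,0,0],[-1,0,0,0,0,0,0]]]}}

```text
clock: 14.4
ee_pos: [0.6148, 0.0605, 0.1688]
orientation: [0.702, -0.702, -0.083, 0.083]
force: [0.3, 0.2, -2.0]
finger_gap: 0.012
```

{"method": "apply_moves", "body": {"targets": [[[-1,-0.0025,0,0,0,0,0],[-1,0,0,0,0,0,0]]]}}

```text
clock: 14.6
ee_pos: [0.6143, 0.0604, 0.1689]
orientation: [0.702, -0.702, -0.084, 0.082]
force: [2.5, 0.8, -2.0]
finger_gap: 0.012
```

```bash
python3 - <<'E'
from h import *
m,R=avg(4); print(sense()['force'])
E
```

```text
avg [0.6143 0.0604 0.1689] std [0. 0. 0.] holder 0.0293 0.0899 yaw 13.48 Rz [ 1.7e-03 -1.0e+00  1.0e-04] t 14.8
[ 3.02173299  0.9600026  -1.22214114]
```

{"method": "apply_moves", "body": {"targets": [[[-1,0.01,0,0,0,0,0],[-1,0,0,0.05,0,0,0],[-1,-0.04,0.015,0,0,0,0],[-1,-0.0403,0.015,0,0,0,0],[-1,0,0,0,0,0,0]]]}}

```text
clock: 15.3
ee_pos: [0.5783, 0.0718, 0.1555]
orientation: [-0.701, 0.703, 0.08, -0.086]
force: [-0.8, -0.5, -1.6]
finger_gap: 0.012
```

```bash
python3 - <<'E'
from h import *
m,R=avg(5); print(sense()['force'])
shot('scene','s9.png');shot('wrist','w9.png')
a=cv2.imread('pics/s9.png')
cv2.imwrite('pics/c12.png',cv2.resize(a[120:240,230:360],None,fx=6,fy=5,interpolation=cv2.INTER_CUBIC))
E
```

```text
avg [0.582  0.073  0.1568] std [0.0009 0.0003 0.0003] holder 0.0008 0.1097 yaw 13.44 Rz [-1.e-04 -1.e+00 -2.e-04] t 15.55
[ 0.68890165 -0.44907156 -1.82371495]
```

View pics/c12.png

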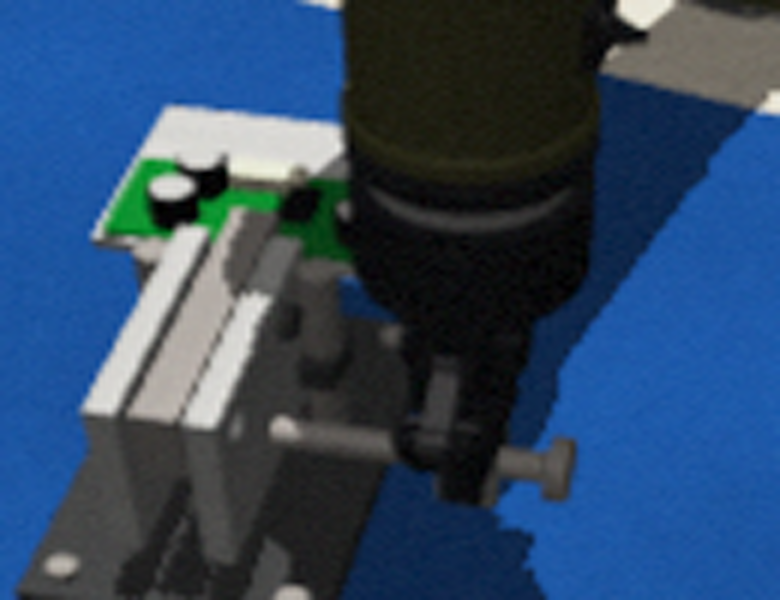

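View pics/w9.png

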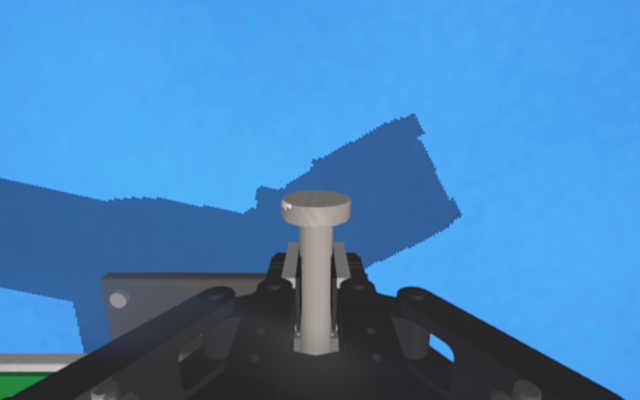

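{"method": "apply_moves", "body": {"targets": [[[-1,0,0,-0.01,0,0,0],[-1,0,0,-0.01,0,0,0],[-1,0,0,0,0,0,0]]]}}

```text
clock: 15.95
ee_pos: [0.5838, 0.0639, 0.1566]
orientation: [-0.702, 0.703, 0.082, -0.082]
force: [-0.0, -0.7, -1.3]
finger_gap: 0.0119
```

{"method": "apply_moves", "body": {"targets": [[[-1,0,0,-0.005,0,0,0],[-1,0,0,0,0,0,0]]]}}

```text
clock: 16.15
ee_pos: [0.584, 0.0629, 0.1567]
orientation: [-0.702, 0.702, 0.083, -0.083]
force: [1.1, -0.3, -1.2]
finger_gap: 0.0121
```

{"method": "apply_moves", "body": {"targets": [[[-1,0,0,-0.005,0,0,0],[-1,0,0,0,0,0,0]]]}}

```text
clock: 16.35
ee_pos: [0.5845, 0.061, 0.1567]
orientation: [-0.702, 0.702, 0.083, -0.083]
force: [-0.8, 0.5, -1.6]
finger_gap: 0.012
```

{"method": "apply_moves", "body": {"targets": [[[-1,0,0,-0.005,0,0,0],[-1,0,0,0,0,0,0]]]}}

```text
clock: 16.55
ee_pos: [0.5849, 0.059, 0.1567]
orientation: [-0.702, 0.702, 0.083, -0.083]
force: [-0.0, 0.2, -0.8]
finger_gap: 0.0116
```

{"method": "apply_moves", "body": {"targets": [[[-1,0,0,-0.005,0,0,0],[-1,0,0,0,0,0,0]]]}}

```text
clock: 16.75
ee_pos: [0.5856, 0.0574, 0.1568]
orientation: [-0.702, 0.702, 0.083, -0.083]
force: [-0.2, 0.4, 0.3]
finger_gap: 0.0116
```

{"method": "apply_moves", "body": {"targets": [[[-1,0,0,-0.005,0,0,0],[-1,0,0,0,0,0,0]]]}}

```text
clock: 16.95
ee_pos: [0.5861, 0.0553, 0.1568]
orientation: [-0.702, 0.702, 0.083, -0.083]
force: [1.9, 0.0, -0.0]
finger_gap: 0.0123
```

{"method": "apply_moves", "body": {"targets": [[[-1,0,0,-0.005,0,0,0],[-1,0,0,0,0,0,0]]]}}

```text
clock: 17.15
ee_pos: [0.5865, 0.0533, 0.1567]
orientation: [-0.702, 0.702, 0.083, -0.083]
force: [-0.3, 0.8, -0.9]
finger_gap: 0.0121
```

```bash
python3 - <<'E'
from h import *
m,R=avg(3); print(sense()['force'])
shot('scene','s10.png')
a=cv2.imread('pics/s10.png')
cv2.imwrite('pics/c13.png',cv2.resize(a[120:240,230:360],None,fx=6,fy=5,interpolation=cv2.INTER_CUBIC))
E
```

```text
avg [0.5865 0.0533 0.1568] std [0. 0. 0.] holder 0.0006 0.0895 yaw 13.45 Rz [ 4.e-04 -1.e+00 -4.e-04] t 17.3
[ 1.36147728 -0.50320652 -0.51977035]
```

View pics/c13.png

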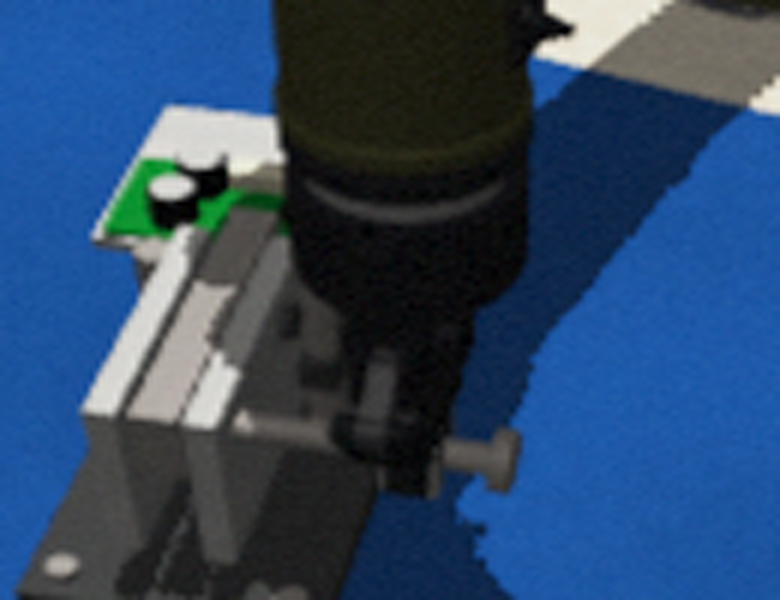

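{"method": "apply_moves", "body": {"targets": [[[-1,0,0,-0.005,0,0,0],[-1,0,0,0,0,0,0]]]}}

```text
clock: 17.55
ee_pos: [0.5868, 0.0516, 0.1567]
orientation: [0.702, -0.702, -0.083, 0.083]
force: [0.8, 0.1, 0.4]
finger_gap: 0.0121
```

{"method": "apply_moves", "body": {"targets": [[[-1,0,0,-0.005,0,0,0],[-1,0,0,0,0,0,0]]]}}

```text
clock: 17.75
ee_pos: [0.5874, 0.0495, 0.1567]
orientation: [-0.702, 0.702, 0.083, -0.083]
force: [1.7, 0.6, -0.0]
finger_gap: 0.0124
```

{"method": "apply_moves", "body": {"targets": [[[-1,0,0,-0.005,0,0,0],[-1,0,0,0,0,0,0]]]}}

```text
clock: 17.95
ee_pos: [0.5878, 0.0475, 0.1567]
orientation: [-0.702, 0.702, 0.083, -0.083]
force: [0.3, 0.1, 0.2]
finger_gap: 0.0121
```

{"method": "apply_moves", "body": {"targets": [[[-1,0,0,-0.005,0,0,0],[-1,0,0,0,0,0,0]]]}}

```text
clock: 18.15
ee_pos: [0.5883, 0.0455, 0.1567]
orientation: [-0.702, 0.702, 0.083, -0.083]
force: [1.4, 0.2, 0.7]
finger_gap: 0.012
```

{"method": "apply_moves", "body": {"targets": [[[-1,0,0,-0.005,0,0,0],[-1,0,0,-0.005,0,0,0],[-1,0,0,0,0,0,0]]]}}

```text
clock: 18.45
ee_pos: [0.5893, 0.0415, 0.1567]
orientation: [-0.702, 0.702, 0.083, -0.083]
force: [1.2, 0.1, -0.3]
finger_gap: 0.012
```

{"method": "apply_moves", "body": {"targets": [[[-1,0,0,-0.005,0,0,0],[-1,0,0,-0.005,0,0,0],[-1,0,0,0,0,0,0]]]}}

```text
clock: 18.75
ee_pos: [0.5902, 0.0376, 0.1567]
orientation: [-0.702, 0.702, 0.083, -0.083]
force: [1.9, 0.7, -0.3]
finger_gap: 0.0121
```

{"method": "apply_moves", "body": {"targets": [[[-1,0,0,-0.005,0,0,0],[-1,0,0,-0.005,0,0,0],[-1,0,0,0,0,0,0]]]}}

```text
clock: 19.05
ee_pos: [0.5911, 0.0337, 0.1567]
orientation: [-0.702, 0.702, 0.083, -0.083]
force: [1.1, 1.5, 1.0]
finger_gap: 0.0123
```

{"method": "apply_moves", "body": {"targets": [[[-1,0,0,-0.005,0,0,0],[-1,0,0,-0.005,0,0,0],[-1,0,0,0,0,0,0]]]}}

```text
clock: 19.35
ee_pos: [0.5921, 0.0299, 0.1567]
orientation: [-0.702, 0.702, 0.083, -0.083]
force: [0.7, 0.9, 0.8]
finger_gap: 0.012
```

{"method": "apply_moves", "body": {"targets": [[[-1,0,0,-0.005,0,0,0],[-1,0,0,-0.005,0,0,0],[-1,0,0,0,0,0,0]]]}}

```text
clock: 19.65
ee_pos: [0.593, 0.026, 0.1568]
orientation: [-0.702, 0.702, 0.083, -0.083]
force: [1.0, 1.4, 1.9]
finger_gap: 0.012
```

{"method": "apply_moves", "body": {"targets": [[[-1,0,0,-0.005,0,0,0],[-1,0,0,-0.005,0,0,0],[-1,0,0,0,0,0,0]]]}}

```text
clock: 19.95
ee_pos: [0.5939, 0.0221, 0.1568]
orientation: [-0.702, 0.702, 0.083, -0.083]
force: [1.5, 1.5, 2.7]
finger_gap: 0.0118
```

{"method": "apply_moves", "body": {"targets": [[[-1,0,0,-0.005,0,0,0],[-1,0,0,-0.005,0,0,0],[-1,0,0,0,0,0,0]]]}}

```text
clock: 20.25
ee_pos: [0.5949, 0.0183, 0.1568]
orientation: [-0.702, 0.702, 0.083, -0.083]
force: [-0.4, 2.0, 2.0]
finger_gap: 0.0124
```

{"method": "apply_moves", "body": {"targets": [[[-1,0,0,-0.005,0,0,0],[-1,0,0,-0.005,0,0,0],[-1,0,0,0,0,0,0]]]}}

```text
clock: 20.55
ee_pos: [0.5958, 0.0145, 0.1568]
orientation: [-0.702, 0.702, 0.083, -0.083]
force: [0.9, 2.3, 3.9]
finger_gap: 0.0119
```

```bash
python3 - <<'E'
from h import *
m,R=avg(3); print(sense()['force'])
shot('scene','s11.png');shot('wrist','w11.png')
a=cv2.imread('pics/s11.png')
cv2.imwrite('pics/c14.png',cv2.resize(a[120:240,230:360],None,fx=6,fy=5,interpolation=cv2.INTER_CUBIC))
E
```

```text
avg [0.5958 0.0145 0.1568] std [0. 0. 0.] holder 0.0007 0.0496 yaw 13.45 Rz [ 4.e-04 -1.e+00 -4.e-04] t 20.7
[1.5404036  3.24517718 3.48296424]
```

View pics/c14.png

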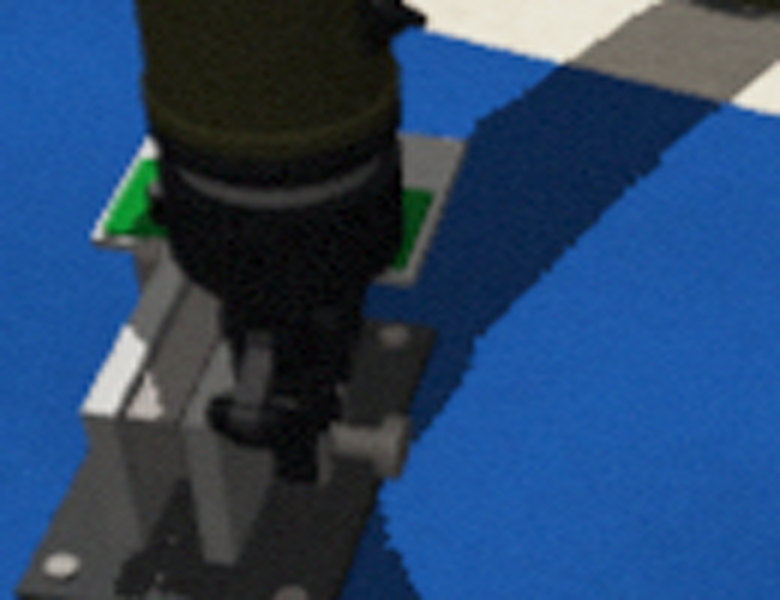

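View pics/w11.png

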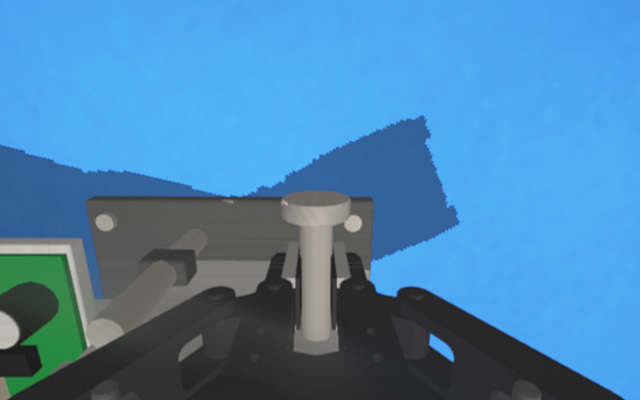

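{"method": "apply_moves", "body": {"targets": [[[-1,0,-0.001,-0.005,0,0,0],[-1,0,0,-0.005,0,0,0],[-1,0,0,0,0,0,0]]]}}

```text
clock: 21.1
ee_pos: [0.5967, 0.0104, 0.157]
orientation: [-0.702, 0.702, 0.083, -0.083]
force: [2.2, 1.8, 2.7]
finger_gap: 0.012
```

{"method": "apply_moves", "body": {"targets": [[[-1,0,0,-0.005,0,0,0],[-1,0,0,-0.005,0,0,0],[-1,0,0,0,0,0,0]]]}}

```text
clock: 21.4
ee_pos: [0.5976, 0.0065, 0.1571]
orientation: [-0.702, 0.702, 0.083, -0.083]
force: [1.9, 2.3, 1.6]
finger_gap: 0.0122
```

```bash
python3 - <<'E'
from h import *
m,R=avg(2); print(sense()['force'])
c,HHy=m,HY
d=load('w11')
E
```

```text
avg [0.5976 0.0065 0.1571] std [0. 0. 0.] holder 0.0006 0.0413 yaw 13.44 Rz [ 2.e-04 -1.e+00 -6.e-04] t 21.5
[1.6361096  1.50459686 2.34174949]
```

{"method": "apply_moves", "body": {"targets": [[[0,0,0,0,0,0,0],[0,0,0,0,0,0,0],[0,0,0,0,0,0,0],[0,0,0,0,0,0,0],[0,0,-0.05,0,0,0,0]]]}}

```text
clock: 22.0
ee_pos: [0.5956, 0.0062, 0.175]
orientation: [-0.702, 0.702, 0.081, -0.085]
force: [-0.4, -0.4, 0.3]
finger_gap: 0.0428
```

{"method": "apply_moves", "body": {"targets": [[[0,0,-0.1,0,0,0,0],[-0.5,0,-0.05,0.03,0,0,0],[-1,0,0,0.055,0,0,0],[-1,0,0,0.055,0,0,0],[-1,0,0,0,0,0,0]]]}}

```text
clock: 22.5
ee_pos: [0.5834, 0.0655, 0.2376]
orientation: [0.703, -0.701, -0.085, 0.085]
force: [-0.3, -0.1, 0.5]
finger_gap: -0.0
```

```bash
python3 - <<'E'
from h import *
m,R=avg(3); print(sense()['force'],sense()['finger_gap'])
shot('scene','s12.png');shot('wrist','w12.png')
a=cv2.imread('pics/s12.png')
cv2.imwrite('pics/c15.png',cv2.resize(a[120:240,230:360],None,fx=6,fy=5,interpolation=cv2.INTER_CUBIC))
plan(H(.0006,.097,.157),13.4)
E
```

```text
avg [0.5842 0.0615 0.237 ] std [0.0002 0.0012 0.0002] holder 0.0003 0.098 yaw 13.53 Rz [-6.e-04 -1.e+00 -5.e-04] t 22.65
[-0.10540957 -0.32199462 -0.3951211 ] 4.9073227347821486e-05
clock 22.75 ee [0.5846 0.0598 0.2367] yaw 13.35 F [-0.48  0.07 -0.14] gap 0.0002 tiltz [-0.001 -1.    -0.001]
target [0.5847 0.0606 0.157 ] shift units now-axes [0.0009 0.1993 0.0022] target-axes [0.0008 0.1993 0.002 ] turn units [ 0.009 -0.006 -0.006] q [ 0.11  0.77 -0.51  1.74  0.51  0.78 -0.42]
```

View pics/c15.png

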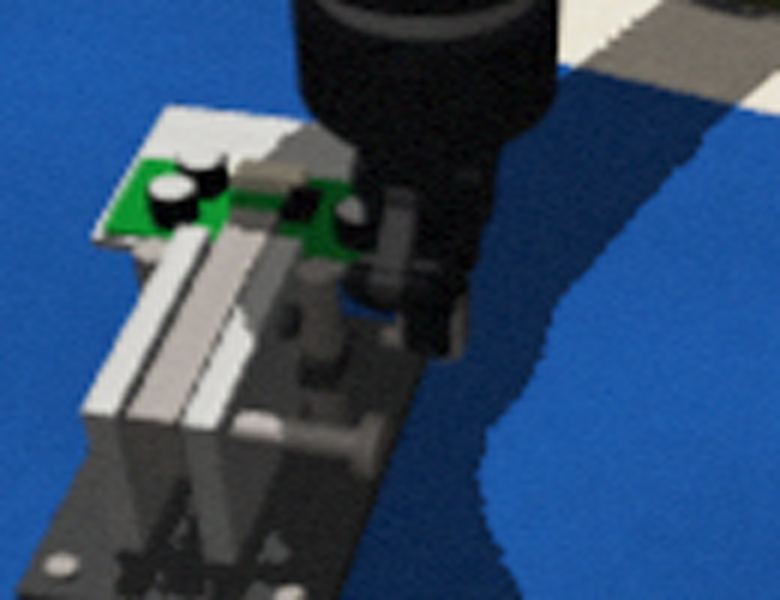

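View pics/w12.png

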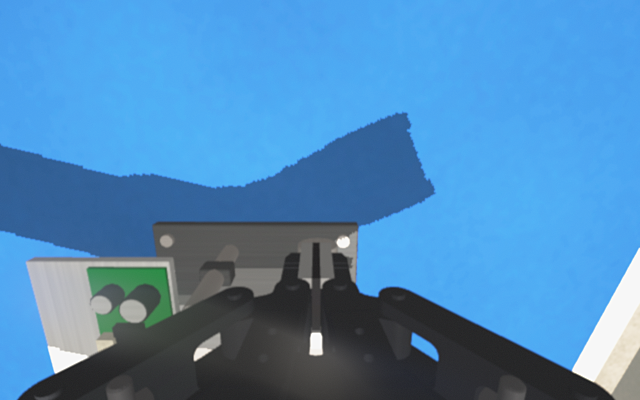

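```bash
python3 - <<'E'
from h import *
S=load('s12')
for u,v in [(348,445),(372,447),(232,424),(255,424)]:
    X=onz(S,u/6+230,v/5+120,.1025); d=X-O; print(u,v,(HX@d).round(4),(HY@d).round(4))
E
```

```text
348 445 0.0059 0.0658
372 447 0.0053 0.0744
232 424 0.0027 0.0225
255 424 0.0011 0.0305
```

{"method": "apply_moves", "body": {"targets": [[[-1,0,0.08,0.003,0,0,0],[-1,0,0.08,0,0,0,0],[-1,0,0.04,0,0,0,0],[-1,0,0,0,0,0,0]]]}}

```text
clock: 23.15
ee_pos: [0.5828, 0.0609, 0.1546]
orientation: [-0.702, 0.703, 0.081, -0.084]
force: [-0.2, -0.4, -0.1]
finger_gap: -0.0
```

{"method": "apply_moves", "body": {"targets": [[[-1,0,0,-0.015,0,0,0],[-1,0,0,-0.01,0,0,0],[-1,0,0,0,0,0,0]]]}}

```text
clock: 23.45
ee_pos: [0.5874, 0.0515, 0.1582]
orientation: [-0.702, 0.703, 0.083, -0.081]
force: [-0.1, 0.2, 0.1]
finger_gap: 0.0002
```

{"method": "apply_moves", "body": {"targets": [[[-1,0,0,-0.01,0,0,0],[-1,0,0,0,0,0,0]]]}}

```text
clock: 23.65
ee_pos: [0.5878, 0.0488, 0.1578]
orientation: [0.702, -0.702, -0.083, 0.082]
force: [0.5, 0.2, 0.1]
finger_gap: -0.0001
```

{"method": "apply_moves", "body": {"targets": [[[-1,0,0,-0.01,0,0,0],[-1,0,0,0,0,0,0]]]}}

```text
clock: 23.85
ee_pos: [0.5885, 0.0452, 0.1574]
orientation: [0.702, -0.702, -0.083, 0.083]
force: [0.0, 1.3, 1.7]
finger_gap: -0.0001
```

{"method": "apply_moves", "body": {"targets": [[[-1,0,0,-0.01,0,0,0],[-1,0,0,0,0,0,0]]]}}

```text
clock: 24.05
ee_pos: [0.5895, 0.0415, 0.1573]
orientation: [0.703, -0.702, -0.083, 0.083]
force: [-0.4, 3.1, 2.5]
finger_gap: 0.0002
```

```bash
python3 - <<'E'
from h import *
m,R=avg(2); print(sense()['force'],sense()['finger_gap'])
shot('scene','s13.png');shot('wrist','w13.png')
a=cv2.imread('pics/s13.png')
cv2.imwrite('pics/c16.png',cv2.resize(a[120:240,230:360],None,fx=6,fy=5,interpolation=cv2.INTER_CUBIC))
E
```

```text
avg [0.5894 0.0415 0.1573] std [0. 0. 0.] holder 0.0008 0.0773 yaw 13.47 Rz [ 6.e-04 -1.e+00  5.e-04] t 24.15
[-0.97478762  3.17076309  2.51134978] -2.8671931783911836e-05
```

View pics/c16.png

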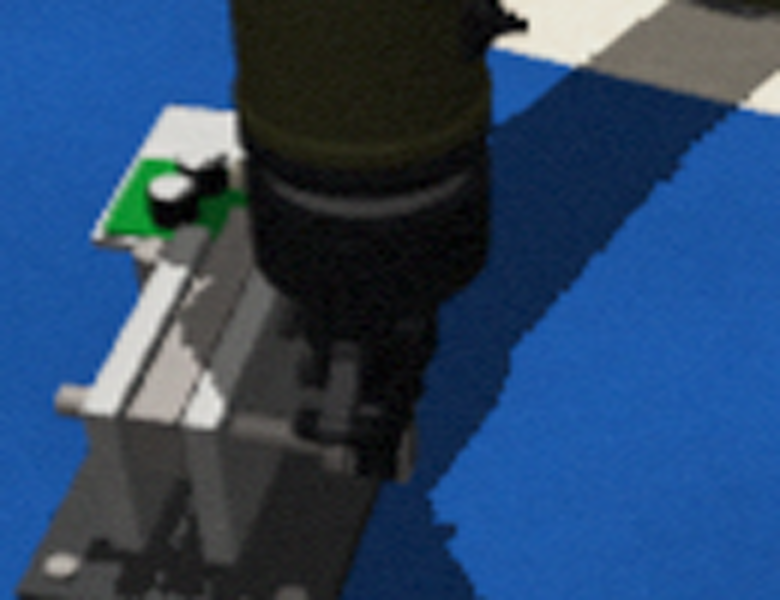

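{"method": "apply_moves", "body": {"targets": [[[-1,0,0,-0.01,0,0,0],[-1,0,0,-0.01,0,0,0],[-1,0,0,0,0,0,0]]]}}

```text
clock: 24.55
ee_pos: [0.5913, 0.0342, 0.1574]
orientation: [0.703, -0.702, -0.083, 0.083]
force: [-2.0, 4.2, 4.1]
finger_gap: -0.0001
```

{"method": "apply_moves", "body": {"targets": [[[-1,0,0,-0.01,0,0,0],[-1,0,0,-0.01,0,0,0],[-1,0,0,0,0,0,0]]]}}

```text
clock: 24.85
ee_pos: [0.5931, 0.0267, 0.1576]
orientation: [0.703, -0.702, -0.083, 0.083]
force: [-2.2, 5.5, 4.3]
finger_gap: 0.0
```

{"method": "apply_moves", "body": {"targets": [[[-1,0,0,-0.01,0,0,0],[-1,0,0,-0.01,0,0,0],[-1,0,0,0,0,0,0]]]}}

```text
clock: 25.15
ee_pos: [0.5949, 0.0155, 0.1567]
orientation: [-0.701, 0.703, 0.082, -0.082]
force: [-0.1, 0.1, 0.6]
finger_gap: -0.0002
```

{"method": "apply_moves", "body": {"targets": [[[-1,0,0,-0.01,0,0,0],[-1,0,0,0,0,0,0]]]}}

```text
clock: 25.35
ee_pos: [0.5957, 0.0122, 0.1567]
orientation: [-0.702, 0.703, 0.082, -0.083]
force: [0.6, -0.1, -0.6]
finger_gap: 0.0001
```

{"method": "apply_moves", "body": {"targets": [[[-1,0,0,-0.005,0,0,0],[-1,0,0,0,0,0,0]]]}}

```text
clock: 25.55
ee_pos: [0.5962, 0.0114, 0.1569]
orientation: [-0.702, 0.702, 0.083, -0.083]
force: [-0.1, 0.6, -0.0]
finger_gap: -0.0002
```

```bash
python3 - <<'E'
from h import *
m,R=avg(2); print(sense()['force'],sense()['finger_gap'])
shot('scene','s14.png');shot('wrist','w14.png')
a=cv2.imread('pics/s14.png')
cv2.imwrite('pics/c17.png',cv2.resize(a[120:240,230:360],None,fx=6,fy=5,interpolation=cv2.INTER_CUBIC))
E
```

```text
avg [0.5962 0.0116 0.157 ] std [0.     0.0001 0.    ] holder 0.0004 0.0467 yaw 13.45 Rz [-3.e-04 -1.e+00 -4.e-04] t 25.65
[ 0.41691693 -0.42055052 -0.60568254] -6.518690685357129e-05
```

View pics/c17.png

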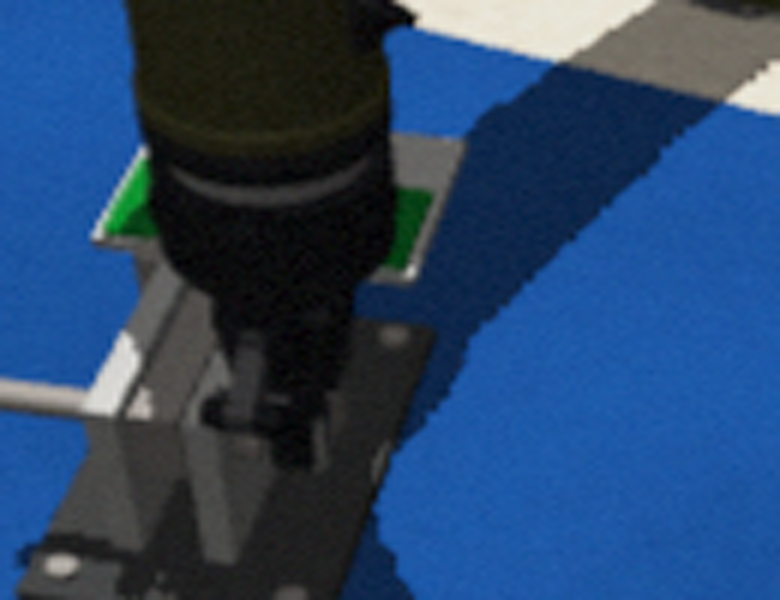

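View pics/w14.png

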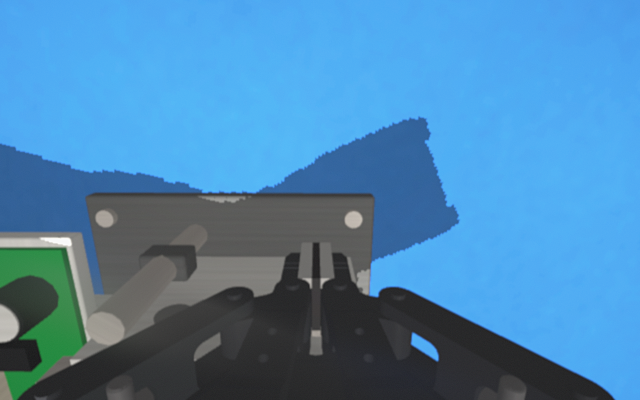

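{"method": "apply_moves", "body": {"targets": [[[-1,0,0,-0.005,0,0,0],[-1,0,0,0,0,0,0]]]}}

```text
clock: 25.95
ee_pos: [0.5968, 0.0099, 0.1571]
orientation: [-0.702, 0.702, 0.083, -0.083]
force: [-0.4, 0.1, 0.5]
finger_gap: 0.0001
```

{"method": "apply_moves", "body": {"targets": [[[-1,0,0,-0.004,0,0,0],[-1,0,0,0,0,0,0]]]}}

```text
clock: 26.15
ee_pos: [0.5971, 0.0084, 0.1571]
orientation: [-0.702, 0.702, 0.083, -0.083]
force: [-0.4, 0.2, -0.2]
finger_gap: 0.0
```

{"method": "apply_moves", "body": {"targets": [[[-1,0,0,-0.003,0,0,0],[-1,0,0,0,0,0,0]]]}}

```text
clock: 26.35
ee_pos: [0.5973, 0.0079, 0.1571]
orientation: [0.703, -0.702, -0.083, 0.083]
force: [-1.5, 1.6, -0.3]
finger_gap: 0.0002
```

{"method": "apply_moves", "body": {"targets": [[[-1,0,0,-0.003,0,0,0],[-1,0,0,0,0,0,0]]]}}

```text
clock: 26.55
ee_pos: [0.5973, 0.0078, 0.1571]
orientation: [0.703, -0.701, -0.083, 0.083]
force: [-1.1, 4.0, 0.6]
finger_gap: 0.0001
```

{"method": "apply_moves", "body": {"targets": [[[-1,0,0,-0.003,0,0,0],[-1,0,0,0,0,0,0]]]}}

```text
clock: 26.75
ee_pos: [0.5973, 0.0077, 0.1571]
orientation: [0.703, -0.701, -0.084, 0.084]
force: [-2.7, 7.2, 0.9]
finger_gap: -0.0
```

Solid stop where the head should be home. Back off, rise, and look.

{"method": "apply_moves", "body": {"targets": [[[-1,0,0,0.02,0,0,0],[-1,0,0,0.05,0,0,0],[-1,0,-0.1,0.05,0,0,0],[-1,0,-0.1,0.1,0,0,0],[-1,0,-0.1,0.1,0,0,0]]]}}

```text
clock: 27.25
ee_pos: [0.5703, 0.1199, 0.2689]
orientation: [-0.702, 0.703, 0.082, -0.082]
force: [1.1, -0.1, 0.3]
finger_gap: -0.0001
```

{"method": "apply_moves", "body": {"targets": [[[-1,0,0,0.1,0,0,0],[-1,0,0,0.1,0,0,0],[-1,0,0,0.1,0,0,0],[-1,0,0,0,0,0,0],[-1,0,0,0,0,0,0]]]}}

```text
clock: 27.75
ee_pos: [0.5423, 0.2374, 0.2678]
orientation: [-0.702, 0.703, 0.084, -0.083]
force: [-0.0, -1.9, -0.1]
finger_gap: -0.0002
```

```bash
python3 - <<'E'
from h import *
print(sense()['force'],sense()['clock'],sense()['dq'].round(3))
shot('scene','s15.png');shot('top','t15.png')
a=cv2.imread('pics/s15.png')
cv2.imwrite('pics/c18.png',cv2.resize(a[120:250,180:320],None,fx=5,fy=4.5,interpolation=cv2.INTER_CUBIC))
a=cv2.imread('pics/t15.png')
cv2.imwrite('pics/c19.png',cv2.resize(a[140:270,310:430],None,fx=5,fy=4.5,interpolation=cv2.INTER_CUBIC))
S=load('s15');T=load('t15')
for d,sx,sy,ox,oy in((S,5,4.5,180,120),(T,5,4.5,310,140)):
  for y in(.032,.024,-.024,-.076):
    p=proj(d,H(0,y,.102)); print(y,((p-[ox,oy])*[sx,sy]).round(1))
E
```

```text
[-0.03725795 -1.90100053 -0.07257578] 27.75 [0.043 0.001 0.04  0.008 0.004 0.003 0.004]
0.032 [466.6 381.1]
0.024 [448.6 378.6]
-0.024 [341.1 363.4]
-0.076 [226.2 347.2]
0.032 [182.1 156.8]
0.024 [199.1 153.4]
-0.024 [300.8 132.7]
-0.076 [410.7 110.4]
```

View pics/c18.png

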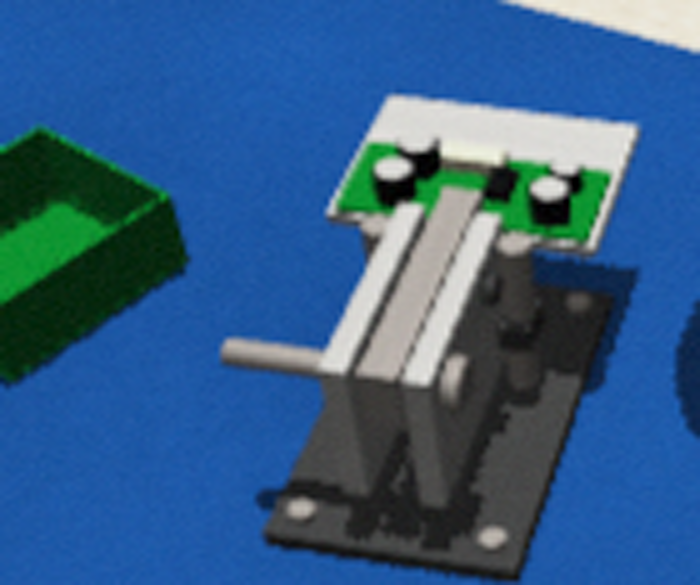

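View pics/c19.png

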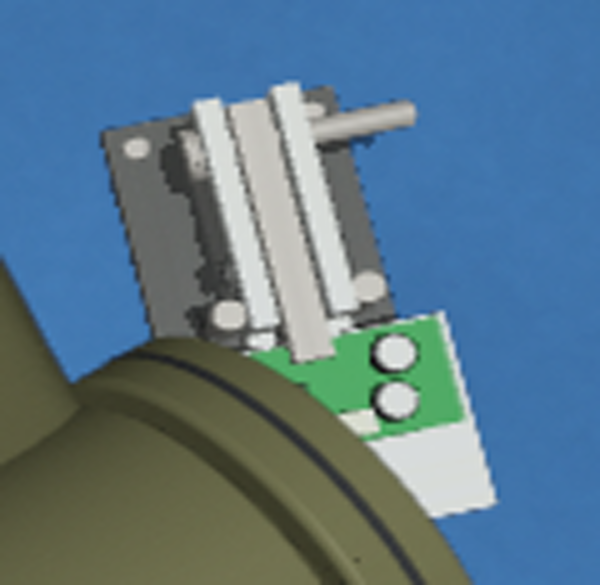

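View pics/s15.png

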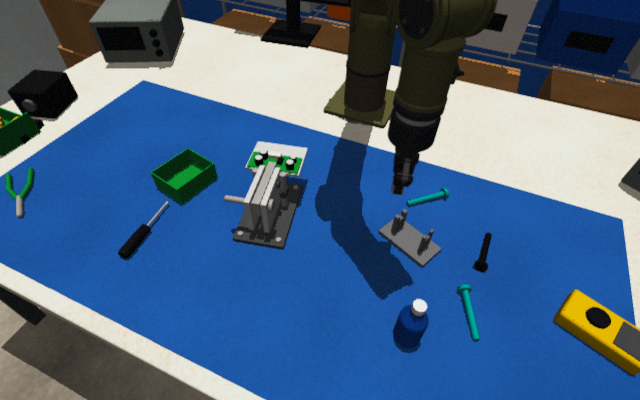

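{"method": "apply_moves", "body": {"targets": [[[-1,0,0,0,0,0,0],[-1,0,0,0,0,0,0]]]}}

```text
clock: 28.05
ee_pos: [0.5429, 0.2356, 0.2677]
orientation: [-0.702, 0.703, 0.082, -0.082]
force: [-0.8, -0.6, 0.6]
finger_gap: -0.0002
```

```bash
python3 -c "
from bench import *
print(sense()['force'],sense()['clock']); print(job_done())"
```

```text
[-0.82830647 -0.62108233  0.60726129] 28.05
the job is handed in; nothing more can be done
None
```

The tray is down on its stops, the pin is through the fork and lug with its head home, and I handed the job in at 28 s of the 72 s allowed.

**What I did**
- I pressed the tray's lip down with closed fingers until it met a stiff stop at about 29 N.
- I picked up the steel pin and found the fork's height and x position by touching the +y cheek's top edge and far end with the pin itself.
- I inserted the pin from the +y side, let go, and pushed on the head until it met a solid stop.

**What the last checks showed**
- **Head home:** the push stopped with the head's outer face about 32 mm from the fork's middle, where it should be when home. In the last scene picture, head and tip lie within about 1 px of the predicted home position.
- **Tray:** it looks level, with the lug top flush with the cheeks.
- **Bystanders:** the bin, bottle and screwdriver look unmoved, though I judged this by eye and did not measure it.
- **Robot:** it is clear of everything, and the last force reading was only noise.

**Disagreement and surprises**
- **Hole height:** the tray press and the pin's height at the grasp put the hole about 2 mm lower than the pin touch did. I used the touch value, and the pin went in with at most about 4 N.
- **Head push:** the push force dropped suddenly near the end as the pin slipped forward. It then needed only the last few millimetres to seat.

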